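# Load and start the multi-cooker for pot-in-pot steaming

### The job

Get the multi-cooker ready for pot-in-pot steaming: stand the cooking pot in the well, then put the other steel pans that are out on the counter one inside the other, one at a time and largest first, each upright and right down. Then shut the lid, turn its locking handle clockwise to the stop, and last of all turn the dial to the long white index mark. Leave the bottle, jar and mug at the back alone.

Things in the scene. Friction and masses are not known exactly. Their poses are not given: they have to be found in the camera images.
- cooker: Electric multi-cooker standing firmly on the counter (does not move): steel box 306 x 232 mm, top face 118 mm high. Origin on the counter under the centre of its round well. Its -x is the front, with the control deck; the lid's hinge is at the back, +x. The body reaches from x = -190 to +116 mm and y = -116 to +116 mm.
- well (a point): Centre of the floor of the cooker's round well, 35 mm above the counter; the well is 172 mm wide and 83 mm deep, open at the top when the lid is up. Axes as the cooker's. Lower each pan turned so that its loops stand well away round the rim from those of the next larger pans, or the fingers have no room.
- lid (a joint): Angle of the cooker's lid (rad): 0 shut, 1.75 standing fully open against its stop. Damped hinge: it stays where left while steep; below about 0.5 it sinks shut by itself in about two seconds. A push of 2 to 5 N on its outer face from behind, near the edge, swings it over.
- lid_hinge (a point): On the lid's hinge line (along the cooker's y), 100 mm behind the well's axis, 120 mm above the counter. Axes turn with the lid, which reaches 197 mm along this -x: a round steel dish 194 mm across, 52 mm deep, its outer top face at z = 52 mm here (it looks backwards when open). Shut, its top is 172 mm above the counter.
- lock (a joint): Angle of the locking handle on the middle of the lid (rad): 0 unlocked, growing clockwise seen from above (lid shut) to the stop at 1.2 = locked, where its white line meets the small white line on the lid. Light friction.
- lock_grip (a point): On the locking handle's axis, in the middle of its grip bar, 22 mm above the lid's top face. The bar is 70 mm long along this point's x, 16 mm wide along its y, and its top is 13 mm above this point.
- dial (a joint): Angle of the dial on the control deck (rad): 0 to 2.8, growing clockwise seen from above; at 0 its white line points to the cooker's front. At 2.1 the line points at the long white index mark. Light friction, stays where left.
- dial_grip (a point): On the dial's axis, 150 mm in front of the well's axis, 155 mm above the counter, at the height to grip. The dial's grip bar is 42 mm long along this point's x and 14 mm wide along its y, 7 mm above and 25 mm below this point; its white line is at its -x end. Beyond 53 mm towards the well stands the shut lid.
- dial_mark (a point): The long white index mark beside the dial, 37 mm from the dial's axis (the other ticks round the dial are short and grey).
- pot: Loose cooking pot, the largest pan: round bare steel pan, 156 mm outside, 84 mm high, walls and bottom 4 mm. Origin under its centre, z up. Two upright lifting loops on the rim at its +x and -x: 20 mm wide along the rim, 6 mm thick, centred 75 mm from the axis, from the rim up to z = 120 mm. Take one from above, fingers closing along its y, tips just above the rim.
- basket: Loose steamer basket, second largest, may be absent, perforated: round bare steel pan, 132 mm outside, 80 mm high, walls and bottom 4 mm. Origin under its centre, z up. Two upright lifting loops on the rim at its +x and -x: 20 mm wide along the rim, 6 mm thick, centred 63 mm from the axis, from the rim up to z = 116 mm. Take one from above, fingers closing along its y, tips just above the rim.
- basin: Loose pudding basin, third in size, may be absent: round bare steel pan, 108 mm outside, 76 mm high, walls and bottom 4 mm. Origin under its centre, z up. Two upright lifting loops on the rim at its +x and -x: 20 mm wide along the rim, 6 mm thick, centred 51 mm from the axis, from the rim up to z = 112 mm. Take one from above, fingers closing along its y, tips just above the rim.
- cup: Loose custard cup, the smallest, may be absent: round bare steel pan, 84 mm outside, 72 mm high, walls and bottom 4 mm. Origin under its centre, z up. Two upright lifting loops on the rim at its +x and -x: 20 mm wide along the rim, 6 mm thick, centred 39 mm from the axis, from the rim up to z = 108 mm. Take one from above, fingers closing along its y, tips just above the rim.
- oil: Green oil bottle, 60 mm across, 190 mm high, a bystander at the back of the counter; origin under its centre.
- oats: Clear storage jar, 84 mm across, 120 mm high, a bystander; origin under its centre.
- mug: White mug, 80 mm across, 90 mm high, a bystander; origin under its centre.
Mind the look-alikes: they are no part of the job. What is shaped like the pot but green is not meant.

How it is judged (in metres and radians):
On the way, in this order (a step that is already met when the one before it is completed fails the run):
1. the cooking pot in the cooker's well, upright and resting on the floor below it (angle between pot's own z axis and vertical below 0.06 rad and linear speed of pot below 0.03 m/s and horizontal distance between pot and well below 0.014 m and z of pot in the frame of well between -0.005 and 0.005 m), for 0.3 s.
2. the steamer basket in the pot, upright and resting on the floor below it (angle between basket's own z axis and vertical below 0.06 rad and linear speed of basket below 0.03 m/s and horizontal distance between basket and pot below 0.013 m and z of basket in the frame of pot between 0 and 0.009 m), for 0.3 s.
3. the pudding basin inside the pans already in, upright and resting on the floor below it (angle between basin's own z axis and vertical below 0.06 rad and linear speed of basin below 0.03 m/s and horizontal distance between basin and pot below 0.025 m and z of basin in the frame of pot between 0 and 0.013 m and horizontal distance between basin and basket below 0.013 m and z of basin in the frame of basket between 0 and 0.009 m), for 0.3 s.
4. the custard cup inside the pans already in, upright and resting on the floor below it (angle between cup's own z axis and vertical below 0.06 rad and linear speed of cup below 0.03 m/s and horizontal distance between cup and pot below 0.037 m and z of cup in the frame of pot between 0 and 0.017 m and horizontal distance between cup and basket below 0.025 m and z of cup in the frame of basket between 0 and 0.013 m and horizontal distance between cup and basin below 0.013 m and z of cup in the frame of basin between 0 and 0.009 m), for 0.3 s.
5. the lid is shut (value of joint lid below 0.03 rad), for 0.3 s.
6. the lid's locking handle is turned to its stop (value of joint lid below 0.03 rad and value of joint lock above 1.08 rad), for 0.2 s.
7. the dial stands at the index mark (all of step 6 and value of joint dial between 2 and 2.2 rad), for 0.2 s.
At the end, for the whole second after the job is handed in: Every pan present nested: pot within 14 mm of the well's centre, each pan within 5 mm of the floor under it and inside all larger ones, upright (0.06 rad), at rest; lid below 0.03 rad, locking handle above 1.08 rad, dial within 0.1 rad of the mark (2.1 rad) (all of step 1 and all of step 2 and all of step 3 and all of step 4 and all of step 7); the robot touches nothing.
It fails at once if the oil at the back is knocked or moved (distance of oil from where it was at the start of the episode above 0.03 m).
It fails at once if the oats at the back is knocked or moved (distance of oats from where it was at the start of the episode above 0.03 m).
It fails at once if the mug at the back is knocked or moved (distance of mug from where it was at the start of the episode above 0.03 m).
Of basket, basin, cup only 2 to 3 are there at a start; the rules pass over those that are not, and their reading is None.
At some moment in a run one of pot, basket, basin, cup may be knocked a few centimetres aside while the robot is not near it.
It also fails if it takes over 210 s, if anything falls off the work surface, if the arm or the gripper's body presses on something with over 40 N, if the wrist force passes 120 N, or if a joint passes its speed limit or range.

### The arm

A 7-joint arm with a two-finger parallel gripper is mounted at the origin on the work surface. World frame = base frame: x ahead of the robot, y to its left, z up, the work surface at z = 0. Lengths are in m, angles in degrees, forces in N, time in s.
With the tool pointing down it reaches from about 0.425 to 1.025 m from the base axis. Payload 9.4 kg.
Tool frame: the origin (TCP) lies at the very end of the fingers, on their centre line; the grasp point (between the pads) lies 19 mm behind it; z points along the fingers, y is the line along which they close (so a half turn about z gives the same grasp; the last joint's range is limited). The gripper opens to 85 mm and grips with 20 to 120 N. Pads are 22 mm wide; open, the fingers measure 114 mm over their backs; the gripper's body (76 mm by 85 mm) begins 54 mm behind the grasp point. The pads swing forward as they close: fully open they stand 13 mm farther back than shut.
Start: joints at [72.267, 34.337, -0.143, 91.639, 0.103, 54.024, -4.572], TCP at [0.167, -0.705, 0.231] pointing down, gripper open.
Joint ranges: [-147.43, 147.43], [-19.82, 112.94], [-74.19, 73.91], [6.32, 146.72], [-59.91, 239.91], [6.04, 106.73], [-150.56, 150.56]. Speed limits (degrees/s): [127.2, 127.2, 172.46, 172.46, 180, 180, 180].

### API

Orientations are given as a 3x3 rotation matrix whose columns are the frame's x, y, z axes.
In Python, from bench import arm, optics, job gives the robot as it stands.
- The arm moves only by the tool step_arm, never from a script. Its argument "targets" is text: rows parted by semicolons, each of 7 numbers parted by spaces: the closure, from -1 (fully open) to 1 (shut), so that 0 is half open, then the shift along the tool's x, y, z in cm, then the turn, a rotation vector about the tool's x, y, z in rad. A call has 1 to 5 rows; each row shifts and turns the commanded pose from where the row before left it, along the tool's axes as they then stand; what a row does not reach is not made up. A row lasts 1/12 s, in which the tool goes at most 41.7 mm and 7.16 degrees, less where a joint would pass 70% of its speed; a pose out of reach is approached as far as the arm can. A call with a gripper value outside its range is refused whole. The fingers move at their own pace and stop on an object; the grip force is fixed at half the most. Time passes only in rows, so rows that do not move let the fingers close. It gives the time, the measured TCP pose, the force, the opening and the grip force at its end, in the units of the state.
- arm.get_state(): the state, without advancing time (a new reading comes with each control period).
- optics.get_image(name): name is "scene" or "top" or "wrist"; returns a dict with "image" (400x640x3 uint8, red, green, blue), "fx", "fy", "cx", "cy" (pixels), "rvec" (rotation vector, rad) and "tvec" (3), from world to camera coordinates, as OpenCV has them; the wrist camera has in their place "hand_eye" (4x4, takes a point from camera to tool coordinates, whose origin is the TCP and whose axes are the flange's). Camera axes: x right, y down, z forward; pixel columns grow to the right and rows downward; lengths in m; the calibration is good to about 2 mm. The wrist camera is an equidistant fisheye: a pixel r from the principal point sees the ray r / f radians off the axis. A picture is of the moment at which its call begins: read the wrist's pose just before it. There is no depth.
- job.hand_in(): hands the job in; it is judged then, once.
The state is a dict: "time": time; "joint_positions": joint angles; "qvel": joint speeds; "effort": joint torques, N m; "tool_pos": TCP position; "tcp_rot": TCP orientation; "wrist_force": force on the tool from outside, world axes, zero at the start; "ft_torque": the same for the moment, N m; "width": finger opening in m; "finger_force": force on a finger pad.
Only numpy, scipy, OpenCV 4.12 (cv2) and the standard library are available. Lean on these libraries where they do the work, as an engineer would, in place of code of your own. Each camera call takes 0.05 s, during which the arm holds its last target. There are 200 camera calls.

## Working session

There is one attempt and no reset: what is moved stays moved. The work goes in short steps, Python scripts to look and compute and a tool call to move; the robot and the scene stay as the last step left them, time stands still between calls to the robot, and variables do not carry over. Pictures are saved under pics/ and viewed, at most 14 in all, crops included, and the job is handed in when it is done.

Besides the shell and the picture viewer there is one more tool, called after "Call:" by a JSON object that holds its "method" and its "body", one argument or row to a line. step_arm: Moves the arm, as the interface text tells. Its arguments: {"type":"object","properties":{"targets":{"type":"string"}},"required":["targets"]}

```bash
mkdir -p pics; ls
python3 - <<'E'
from bench import arm, optics
import cv2,numpy as np
np.set_printoptions(precision=4,suppress=True)
print(arm.get_state())
for n in ['scene','top']:
    d=optics.get_image(n); cv2.imwrite(f'pics/{n}0.png',d['image'][:,:,::-1]); print({k:v for k,v in d.items() if k!='image'})
    np.save(f'{n}.npy',{k:v for k,v in d.items() if k!='image'},allow_pickle=True)
E
```

```text
pics
{'time': 0.0, 'joint_positions': array([72.2689, 34.3856, -0.1477, 91.6815,  0.1036, 54.0237, -4.5708]), 'qvel': array([ 0.0321,  0.0456, -0.0178, -0.0849,  0.0039, -0.0337,  0.0302]), 'effort': array([  0.    , -77.6465,   1.565 , -25.8009,   0.0124,   0.009 ,
        -0.    ]), 'tool_pos': array([ 0.1671, -0.705 ,  0.2304]), 'tcp_rot': array([[ 0.973 ,  0.2308, -0.0005],
       [ 0.2308, -0.973 ,  0.0015],
       [-0.0001, -0.0016, -1.    ]]), 'wrist_force': array([-0.3616, -0.4429,  0.5531]), 'ft_torque': array([-0.045 ,  0.0424, -0.0008]), 'finger_force': 0.0, 'width': 0.08539974867676164}
{'fx': 384.5247144339229, 'fy': 384.5247144339229, 'cx': 321.1426188216754, 'cy': 197.66684460120317, 'rvec': array([ 2.1179,  1.4863, -0.4984]), 'tvec': array([-0.1976, -0.31  ,  1.3938])}
{'fx': 485.1301815433891, 'fy': 485.1301815433891, 'cx': 326.4619528973301, 'cy': 192.5819448516246, 'rvec': array([ 2.135 , -2.1728,  0.1298]), 'tvec': array([0.0423, 0.5422, 1.4428])}
```

View pics/scene0.png

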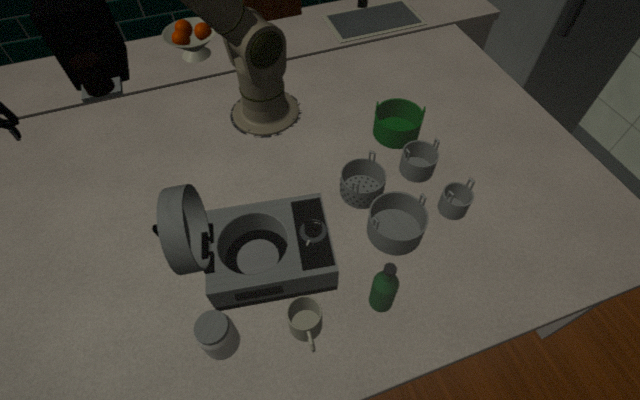

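View pics/top0.png

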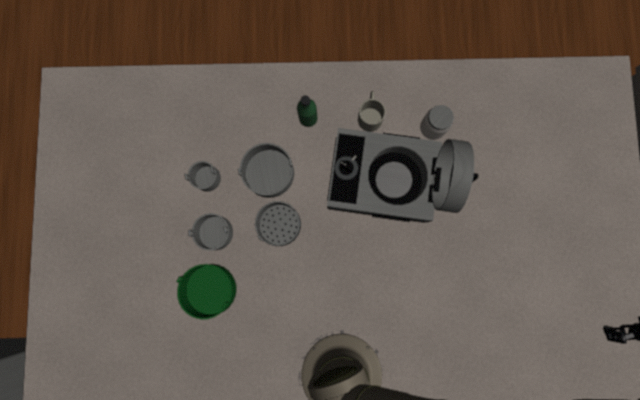

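Two views. In "top", the look-alikes are: pot (268,170), basket (279,224, perforated), basin (212,232), cup (204,177) and the green pot (207,291, not meant). The cooker's well is at (397,180) and its lid stands open to the right. I choose the bare-steel set and check it in a close crop.

```bash
cat > h.py <<'E'
import numpy as np,cv2
from scipy.spatial.transform import Rotation as R
np.set_printoptions(precision=4,suppress=True)
def cal(n): return np.load(n+'.npy',allow_pickle=True).item()
def K(c): return np.array([[c['fx'],0,c['cx']],[0,c['fy'],c['cy']],[0,0,1]])
def proj(n,P):
    c=cal(n); return cv2.projectPoints(np.atleast_2d(np.asarray(P,float)),c['rvec'],c['tvec'],K(c),None)[0][:,0]
def unproj(n,uv,z):
    c=cal(n); Rm=R.from_rotvec(c['rvec']).as_matrix(); o=-Rm.T@c['tvec']
    d=Rm.T@np.array([(uv[0]-c['cx'])/c['fx'],(uv[1]-c['cy'])/c['fy'],1]); return o+d*(z-o[2])/d[2]
E
python3 - <<'E'
from h import *
a=cv2.imread('pics/top0.png')
c=a[130:270,175:310]; cv2.imwrite('pics/c1.png',cv2.resize(c,None,fx=4.25,fy=4.25,interpolation=cv2.INTER_CUBIC))
c=a[90:230,315:485]; cv2.imwrite('pics/c2.png',cv2.resize(c,None,fx=4.25,fy=4.25,interpolation=cv2.INTER_CUBIC))
for n,uv,z in [('pot',(268,170),.084),('basket',(279,224),.08),('basin',(212,232),.076),('cup',(204,177),.072),('well',(397,178),.118)]: print(n,unproj('top',uv,z))
E
```

```text
pot [0.6071 0.2045 0.084 ]
basket [0.4469 0.1731 0.08  ]
basin [0.4271 0.3702 0.076 ]
cup [0.5915 0.3971 0.072 ]
well [ 0.5709 -0.1713  0.118 ]
```

View pics/c1.png

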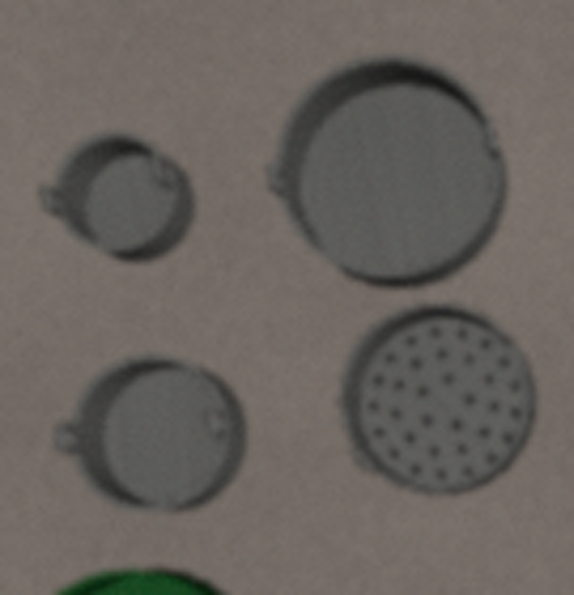

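View pics/c2.png

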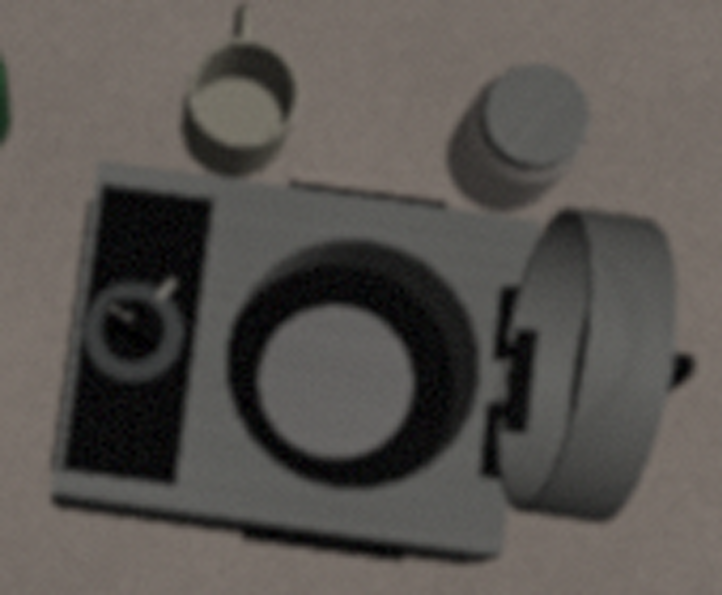

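Crop 1 confirms the choice: bare pot (393,172), perforated basket (440,400), basin (162,432) and cup (122,197), with the green pot only at the lower edge. Crop 2 shows the well rim centred at about (353,364), the dial at (133,330) with its long index at (165,290), and the lid open to the right. I now swing over the pans for a wrist view.

Call:
{"method": "step_arm", "body": {
  "targets": "-1 0 0 -4 0 0 0;-1 0 0 -4 0 0 0;-1 0 0 -4 0 0 0;-1 0 0 -4 0 0 0;-1 0 0 -4 0 0 0"
}}

```text
time: 0.52
tool_pos: [0.1671, -0.7049, 0.433]
tcp_rot: [[0.973, 0.231, -0.0], [0.231, -0.973, 0.001], [-0.0, -0.001, -1.0]]
wrist_force: [1.0, -0.5, -0.8]
width: 0.0856
finger_force: 0.0
```

Call:
{"method": "step_arm", "body": {
  "targets": "-1 2.78 -2.12 0 0 0 0;-1 2.78 -2.12 0 0 0 0;-1 2.78 -2.12 0 0 0 0;-1 2.78 -2.12 0 0 0 0;-1 2.78 -2.12 0 0 0 0"
}}

```text
time: 0.93
tool_pos: [0.2787, -0.5687, 0.4309]
tcp_rot: [[0.973, 0.231, -0.0], [0.231, -0.973, 0.001], [-0.0, -0.001, -1.0]]
wrist_force: [0.1, 0.0, 0.1]
width: 0.0855
finger_force: 0.0
```

Call:
{"method": "step_arm", "body": {
  "targets": "-1 2.78 -2.12 0 0 0 0;-1 2.78 -2.12 0 0 0 0;-1 2.78 -2.12 0 0 0 0;-1 2.78 -2.12 0 0 0 0;-1 2.78 -2.12 0 0 0 0"
}}

```text
time: 1.35
tool_pos: [0.3895, -0.4334, 0.431]
tcp_rot: [[0.973, 0.231, -0.0], [0.231, -0.973, 0.0], [-0.0, -0.0, -1.0]]
wrist_force: [1.2, -1.1, 0.2]
width: 0.0855
finger_force: 0.0
```

Call:
{"method": "step_arm", "body": {
  "targets": "-1 2.78 -2.12 0 0 0 0;-1 2.78 -2.12 0 0 0 0;-1 2.78 -2.12 0 0 0 0;-1 2.78 -2.12 0 0 0 0;-1 2.78 -2.12 0 0 0 0"
}}

```text
time: 1.77
tool_pos: [0.5003, -0.2983, 0.4311]
tcp_rot: [[0.973, 0.231, -0.0], [0.231, -0.973, 0.0], [-0.0, -0.0, -1.0]]
wrist_force: [-0.2, -1.2, 1.0]
width: 0.0854
finger_force: 0.0
```

Call:
{"method": "step_arm", "body": {
  "targets": "-1 1.02 -3.73 0 0 0 0;-1 1.02 -3.73 0 0 0 0;-1 1.02 -3.73 0 0 0 0;-1 1.02 -3.73 0 0 0 0;-1 1.02 -3.73 0 0 0 0"
}}

```text
time: 2.18
tool_pos: [0.5057, -0.1048, 0.431]
tcp_rot: [[0.973, 0.231, -0.001], [0.231, -0.973, -0.0], [-0.001, -0.0, -1.0]]
wrist_force: [0.5, 1.3, 0.1]
width: 0.0855
finger_force: 0.0
```

Call:
{"method": "step_arm", "body": {
  "targets": "-1 1.02 -3.73 0 0 0 0;-1 1.02 -3.73 0 0 0 0;-1 1.02 -3.73 0 0 0 0;-1 1.02 -3.73 0 0 0 0;-1 1.02 -3.73 0 0 0 0"
}}

```text
time: 2.6
tool_pos: [0.5123, 0.0884, 0.4312]
tcp_rot: [[0.973, 0.23, -0.0], [0.23, -0.973, -0.0], [-0.0, 0.0, -1.0]]
wrist_force: [0.8, 0.4, -0.8]
width: 0.0854
finger_force: 0.0
```

Call:
{"method": "step_arm", "body": {
  "targets": "-1 1.02 -3.73 0 0 0 0;-1 1.02 -3.73 0 0 0 0;-1 1.02 -3.73 0 0 0 0;-1 1.02 -3.73 0 0 0 0;-1 1.02 -3.73 0 0 0 0"
}}

```text
time: 3.02
tool_pos: [0.5191, 0.2815, 0.431]
tcp_rot: [[0.973, 0.23, -0.0], [0.23, -0.973, -0.0], [-0.0, 0.0, -1.0]]
wrist_force: [0.3, 0.3, 0.2]
width: 0.0855
finger_force: 0.0
```

```bash
cat >> h.py <<'E'
def snap(name):
    from bench import arm,optics
    s=arm.get_state(); d=optics.get_image('wrist'); 
    np.save(name+'.npy',dict(s=s,c={k:v for k,v in d.items() if k!='image'}),allow_pickle=True)
    cv2.imwrite(f'pics/{name}.png',d['image'][:,:,::-1]); return s,d
def _w(name):
    q=np.load(name+'.npy',allow_pickle=True).item(); s,c=q['s'],q['c']; H=np.asarray(c['hand_eye'])
    Rw=s['tcp_rot']@H[:3,:3]; t=s['tool_pos']+s['tcp_rot']@H[:3,3]; return Rw,t,c
def wunproj(name,uv,z):
    Rw,t,c=_w(name); p=np.array([(uv[0]-c['cx'])/c['fx'],(uv[1]-c['cy'])/c['fy']]); r=np.linalg.norm(p)+1e-12
    d=Rw@np.r_[p/r*np.sin(r),np.cos(r)]; return t+d*(z-t[2])/d[2]
def wproj(name,P):
    Rw,t,c=_w(name); q=(np.atleast_2d(P)-t)@Rw; h=np.hypot(q[:,0],q[:,1])+1e-12; th=np.arctan2(h,q[:,2])
    return np.c_[c['cx']+c['fx']*th*q[:,0]/h,c['cy']+c['fy']*th*q[:,1]/h]
E
python3 - <<'E'
from h import *
s,d=snap('w1'); print(s['tool_pos'],s['tcp_rot'],s['joint_positions'],s['time'],s['wrist_force'])
print(_w('w1'))
E
```

```text
[0.5191 0.2815 0.431 ] [[ 0.9731  0.2304 -0.0004]
 [ 0.2304 -0.9731 -0.0004]
 [-0.0005  0.0003 -1.    ]] [ -13.2      17.4303  -28.2647   93.1114    8.5984   71.6577 -119.7649] 3.0167 [0.2785 0.3195 0.2089]Traceback (most recent call last):
  File "<stdin>", line 3, in <module>
NameError: name '_w' is not defined
```

View pics/w1.png

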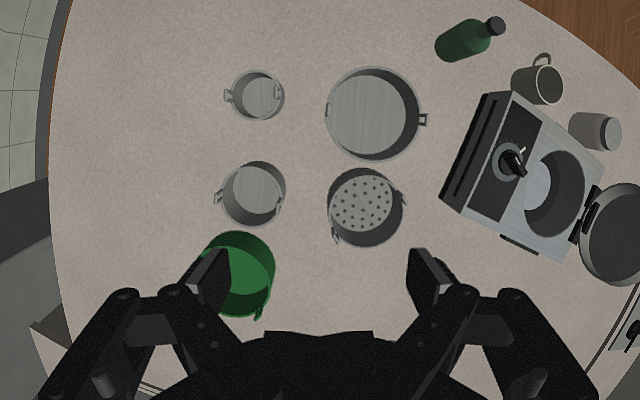

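The wrist view shows pot (373,113), basket (365,207), basin (252,193), cup (256,95) and the green pot below left. I crop it to place the loops.

```bash
sed -n 10,30p h.py
python3 - <<'E'
from h import *
a=cv2.imread('pics/w1.png')[55:255,210:440]; cv2.imwrite('pics/w1c.png',cv2.resize(a,None,fx=3,fy=3,interpolation=cv2.INTER_CUBIC))
E
```

```text
d=Rm.T@np.array([(uv[0]-c['cx'])/c['fx'],(uv[1]-c['cy'])/c['fy'],1]); return o+d*(z-o[2])/d[2]
def snap(name):
    from bench import arm,optics
    s=arm.get_state(); d=optics.get_image('wrist'); 
    np.save(name+'.npy',dict(s=s,c={k:v for k,v in d.items() if k!='image'}),allow_pickle=True)
    cv2.imwrite(f'pics/{name}.png',d['image'][:,:,::-1]); return s,d
def _w(name):
    q=np.load(name+'.npy',allow_pickle=True).item(); s,c=q['s'],q['c']; H=np.asarray(c['hand_eye'])
    Rw=s['tcp_rot']@H[:3,:3]; t=s['tool_pos']+s['tcp_rot']@H[:3,3]; return Rw,t,c
def wunproj(name,uv,z):
    Rw,t,c=_w(name); p=np.array([(uv[0]-c['cx'])/c['fx'],(uv[1]-c['cy'])/c['fy']]); r=np.linalg.norm(p)+1e-12
    d=Rw@np.r_[p/r*np.sin(r),np.cos(r)]; return t+d*(z-t[2])/d[2]
def wproj(name,P):
    Rw,t,c=_w(name); q=(np.atleast_2d(P)-t)@Rw; h=np.hypot(q[:,0],q[:,1])+1e-12; th=np.arctan2(h,q[:,2])
    return np.c_[c['cx']+c['fx']*th*q[:,0]/h,c['cy']+c['fy']*th*q[:,1]/h]
```

View pics/w1c.png

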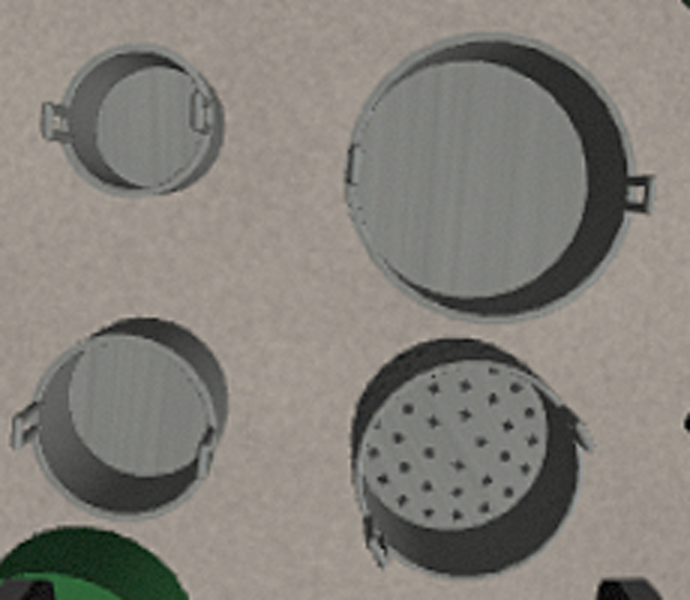

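```bash
cat >> h.py <<'E'
G=dict(pot=(.078,.084,.075,.120),basket=(.066,.080,.063,.116),basin=(.054,.076,.051,.112),cup=(.042,.072,.039,.108))
def model(nm,x,y,yaw,z0=0):
    r,h,lr,lt=G[nm]; a=np.linspace(0,2*np.pi,120); out=[np.c_[x+r*np.cos(a),y+r*np.sin(a),0*a+h+z0],np.c_[x+r*np.cos(a),y+r*np.sin(a),0*a+z0]]
    for s in (1,-1):
        L=np.array([[s*lr,-.01,h],[s*lr,-.01,lt],[s*lr,.01,lt],[s*lr,.01,h]]); c,q=np.cos(yaw),np.sin(yaw)
        out.append(np.c_[x+c*L[:,0]-q*L[:,1],y+q*L[:,0]+c*L[:,1],L[:,2]+z0])
    return out
def overlay(img,pr,S,off,objs):
    im=cv2.resize(img,None,fx=S,fy=S,interpolation=cv2.INTER_CUBIC)
    for nm,x,y,yaw,*z in objs:
        for i,L in enumerate(model(nm,x,y,yaw,*z)): cv2.polylines(im,[np.int32(np.round((pr(L)-off+.5)*S))],False,[(0,0,255),(255,100,0),(0,255,0),(0,255,255)][i],1,cv2.LINE_AA)
    return im
E
python3 - <<'E'
from h import *
Rw,t,c=_w('w1'); print('cam',t,c['fx'],c['cx'],c['cy'])
f=lambda u,z: wunproj('w1',(210+u[0]/3,55+u[1]/3),z)
D=dict(pot=((491,178),(651,194),(350,165)),basket=((468,468),(588,438),(379,560)),basin=((125,426),(17,430),(204,465)),cup=((139,120),(46,122),(197,112)))
objs=[]
for n,(cc,a,b) in D.items():
    C=f(cc,G[n][1]);A=f(a,G[n][3]);B=f(b,G[n][3]); M=(A+B)/2; v=A-B
    print(n,'rim',C[:2],'mid',M[:2],'sep',np.hypot(*v[:2]),2*G[n][2],'yaw',np.degrees(np.arctan2(v[1],v[0])))
    objs.append((n,*C[:2],np.arctan2(v[1],v[0])))
np.save('objs.npy',np.array(objs,dtype=object),allow_pickle=True)
im=cv2.imread('pics/w1.png')[55:255,210:440]
cv2.imwrite('pics/ov1.png',overlay(im,lambda L:wproj('w1',L),3,np.array([210,55]),objs))
E
```

```text
Traceback (most recent call last):
NameError: name '_w' is not defined
```

```bash
sed -i 's/\b_w(/wc(/g' h.py
python3 - <<'E'
from h import *
Rw,t,c=wc('w1'); print('cam',t,c['fx'],c['cx'],c['cy'])
f=lambda u,z: wunproj('w1',(210+u[0]/3,55+u[1]/3),z)
D=dict(pot=((491,178),(651,194),(350,165)),basket=((468,468),(588,438),(379,560)),basin=((125,426),(17,430),(204,465)),cup=((139,120),(46,122),(197,112)))
objs=[]
for n,(cc,a,b) in D.items():
    C=f(cc,G[n][1]);A=f(a,G[n][3]);B=f(b,G[n][3]); M=(A+B)/2; v=A-B
    print(n,'rim',C[:2],'mid',M[:2],'sep',np.hypot(*v[:2]),2*G[n][2],'yaw',np.degrees(np.arctan2(v[1],v[0])))
    objs.append((n,*C[:2],np.arctan2(v[1],v[0])))
np.save('objs.npy',np.array(objs,dtype=object),allow_pickle=True)
im=cv2.imread('pics/w1.png')[55:255,210:440]
cv2.imwrite('pics/ov1.png',overlay(im,lambda L:wproj('w1',L),3,np.array([210,55]),objs))
E
```

```text
cam [0.5848 0.2984 0.5739] 309.70691628693146 318.1380463684243 201.2155988531103
pot rim [0.6108 0.2152] mid [0.611  0.2145] sep 0.15213119264832795 0.15 yaw -80.08331607163552
basket rim [0.4531 0.185 ] mid [0.4476 0.1803] sep 0.1285783249282968 0.126 yaw -44.8715261552997
basin rim [0.4312 0.378 ] mid [0.4288 0.3788] sep 0.10308118093132063 0.102 yaw 92.68483553125911
cup rim [0.599 0.405] mid [0.598  0.4073] sep 0.07823283442190522 0.078 yaw 104.23754286081592
```

View pics/ov1.png

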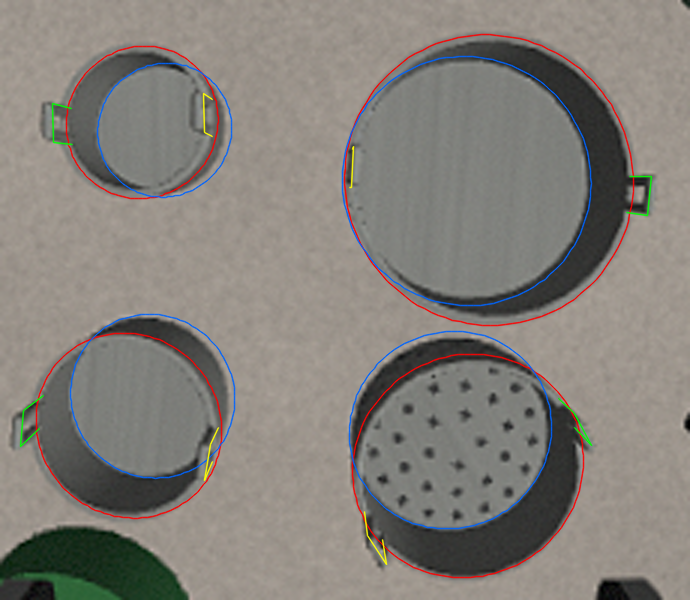

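The overlay fits within a few mm; shifting the cup and basin by +3 mm in y brings their loops into line. Now the cooker pose from the top picture.

Run:
```python
from h import *
f=lambda u,z: unproj('top',(315+u[0]/4.25,90+u[1]/4.25),z)
W=f((353,364),.118); TL=f((102,163),.118);BL=f((54,495),.118);BR=f((500,553),.118)
print('well',W,'TL',TL,'BL',BL,'BR',BR,'w',np.linalg.norm(TL-BL),'l',np.linalg.norm(BR-BL))
print('ang x from edge',np.degrees(np.arctan2(*(BR-BL)[1::-1])),'from front',np.degrees(np.arctan2(*(TL-BL)[1::-1]))-90)
print('centre from corners', (TL+BR)/2)
D=f((133,325),.155); print('dial',D,np.linalg.norm((D-W)[:2]),np.degrees(np.arctan2(*(W-D)[1::-1])))
# wrist check
for p in [(488,91),(441,197),(558,262)]: print('w',wunproj('w1',p,.118))
```

```text
well [ 0.5777 -0.1746  0.118 ] TL [ 0.7205 -0.0074  0.118 ] BL [0.4922 0.0295 0.118 ] BR [ 0.4478 -0.2684  0.118 ] w 0.23135924351201995 l 0.30123897692430784
ang x from edge -98.45934505985434 from front -99.19373793698092
centre from corners [ 0.5842 -0.1379  0.118 ]
dial [ 0.6006 -0.0248  0.155 ] 0.15160400909319244 -98.67433468342979
w [0.7028 0.0471 0.118 ]
w [0.5138 0.0794 0.118 ]
w [ 0.4489 -0.2534  0.118 ]
```

Call:
{"method": "step_arm", "body": {
  "targets": "-1 0 0 1.8 0 0 -0.1164;-1 0 0 1.8 0 0 -0.1164;-1 0 0 1.8 0 0 -0.1164;-1 0 0 1.8 0 0 -0.1164;-1 0 0 1.8 0 0 -0.1164"
}}

```text
time: 3.48
tool_pos: [0.5192, 0.2796, 0.3401]
tcp_rot: [[0.682, 0.732, -0.001], [0.732, -0.682, -0.0], [-0.001, -0.0, -1.0]]
wrist_force: [0.8, 0.2, -0.5]
width: 0.0854
finger_force: 0.0
```

Call:
{"method": "step_arm", "body": {
  "targets": "-1 0 0 1.8 0 0 -0.1164;-1 0 0 1.8 0 0 -0.1164;-1 0 0 1.8 0 0 -0.1164;-1 0 0 1.8 0 0 -0.1164;-1 0 0 1.8 0 0 -0.1164"
}}

```text
time: 3.9
tool_pos: [0.5193, 0.2794, 0.2502]
tcp_rot: [[0.167, 0.986, -0.0], [0.986, -0.167, -0.0], [-0.0, -0.0, -1.0]]
wrist_force: [0.7, -0.4, -0.8]
width: 0.0854
finger_force: 0.0
```

Call:
{"method": "step_arm", "body": {
  "targets": "-1 0 0 1.8 0 0 -0.1164;-1 0 0 1.8 0 0 -0.1164;-1 0 0 1.8 0 0 -0.1164;-1 -0.4 3.9 0 0 0 0;-1 -0.4 3.9 0 0 0 0"
}}

```text
time: 4.32
tool_pos: [0.5962, 0.2847, 0.1957]
tcp_rot: [[-0.178, 0.984, -0.004], [0.984, 0.178, -0.002], [-0.002, -0.004, -1.0]]
wrist_force: [0.8, 1.1, 1.1]
width: 0.0853
finger_force: 0.0
```

Call:
{"method": "step_arm", "body": {
  "targets": "-0.5 0 0 0 0 0 0;-0.5 0 0 0 0 0 0;-0.5 0 0 0 0 0 0"
}}

```text
time: 4.57
tool_pos: [0.597, 0.2853, 0.1966]
tcp_rot: [[-0.174, 0.985, -0.002], [0.985, 0.174, -0.0], [-0.0, -0.002, -1.0]]
wrist_force: [0.2, 0.4, 0.4]
width: 0.064
finger_force: 0.0
```

```bash
cat >> h.py <<'E'
def go(x,y,yaw=None,z=None):
    """deltas (cm, rad) in tool axes from the present pose to a goal with the tool down; turn first, then shift"""
    from bench import arm
    s=arm.get_state(); Rt=s['tcp_rot']; y0=np.degrees(np.arctan2(Rt[1,0],Rt[0,0])); yw=y0 if yaw is None else yaw
    d=(yw-y0+180)%360-180; a=np.radians(yw); X=np.array([np.cos(a),np.sin(a)]); Y=np.array([X[1],-X[0]])
    v=np.array([x,y])-s['tool_pos'][:2]
    print('t',s['time'],'pos',s['tool_pos'],'yaw',round(y0,2),'tilt',Rt[:2,2],'j',s['joint_positions'].round(1),'w',round(s['width'],4),'F',s['wrist_force'].round(1))
    print('turn rz',round(-np.radians(d),4),'(deg',round(d,1),') shift x',round(100*v@X,2),'y',round(100*v@Y,2),'z',None if z is None else round(100*(s['tool_pos'][2]-z),2))
E
python3 - <<'E'
from h import *
s,d=snap('w2')
go(.598,.288,100,.088)
im=cv2.imread('pics/w2.png')
cv2.imwrite('pics/ov2.png',overlay(im,lambda L:wproj('w2',L),1.25,np.zeros(2),[('pot',.611,.214,np.radians(-80))]))
E
```

```text
t 4.6167 pos [0.5966 0.2855 0.197 ] yaw 100.08 tilt [-0.0011 -0.0003] j [ -3.8  37.9 -42.8 100.5  30.9  54.1 -49.2] w 0.0642 F [0.1 0.6 0.6]
turn rz 0.0015 (deg -0.1 ) shift x 0.22 y 0.18 z 10.9
```

View pics/ov2.png

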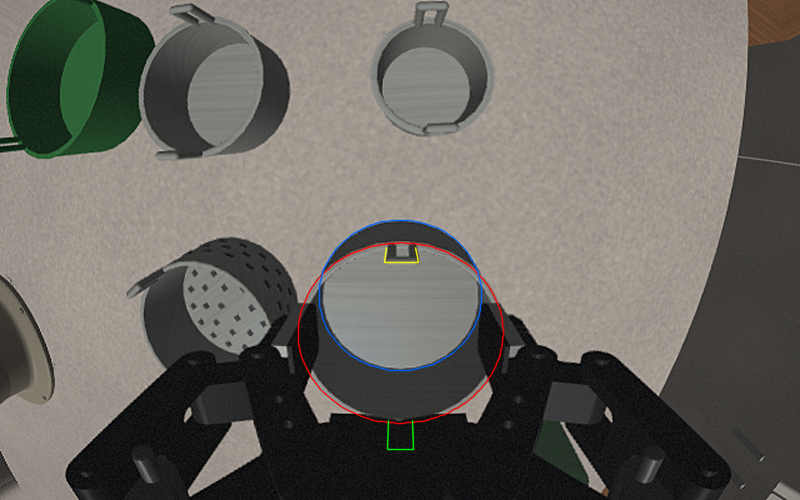

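The overlay matches the pot and its loop at about (402,250), so I descend and grip.

Call:
{"method": "step_arm", "body": {
  "targets": "-0.5 0.2 0.2 2.7 0 0 0;-0.5 0 0 2.7 0 0 0;-0.5 0 0 2.7 0 0 0;-0.5 0 0 2.7 0 0 0;-0.5 0 0 0 0 0 0"
}}

```text
time: 5.03
tool_pos: [0.5961, 0.2862, 0.085]
tcp_rot: [[-0.176, 0.984, -0.006], [0.984, 0.176, -0.004], [-0.003, -0.007, -1.0]]
wrist_force: [-1.3, -0.3, -0.6]
width: 0.0642
finger_force: 0.0
```

Call:
{"method": "step_arm", "body": {
  "targets": "1 0 0 0 0 0 0;1 0 0 0 0 0 0;1 0 0 0 0 0 0;1 0 0 0 0 0 0;1 0 0 0 0 0 0"
}}

```text
time: 5.45
tool_pos: [0.5999, 0.2886, 0.0914]
tcp_rot: [[-0.174, 0.985, 0.003], [0.985, 0.174, 0.001], [0.001, 0.003, -1.0]]
wrist_force: [-1.1, 0.1, 6.1]
width: 0.0183
finger_force: 58.5
```

Call:
{"method": "step_arm", "body": {
  "targets": "1 0 0 -1 0 0 0;1 0 0 -1 0 0 0;1 0 0 -1.5 0 0 0;1 0 0 -1.5 0 0 0;1 0 0 0 0 0 0"
}}

```text
time: 5.87
tool_pos: [0.6006, 0.2891, 0.1435]
tcp_rot: [[-0.174, 0.985, 0.004], [0.985, 0.174, 0.003], [0.002, 0.005, -1.0]]
wrist_force: [-0.4, 0.8, -5.0]
width: 0.0185
finger_force: 58.8
```

Run:
```python
from h import *
from bench import optics
go(.565,-.1006,100,.3)
cv2.imwrite('pics/s2.png',optics.get_image('scene')['image'][60:310,250:550,::-1])
```

```text
t 5.8667 pos [0.6006 0.2891 0.1435] yaw 100.03 tilt [0.0044 0.0026] j [ -5.5  41.2 -40.3 102.5  34.5  49.  -52.2] w 0.0185 F [-0.4  0.8 -5. ]
turn rz 0.0005 (deg -0.0 ) shift x -37.76 y -10.27 z -15.65
```

View pics/s2.png

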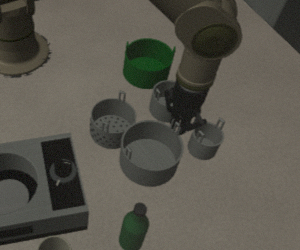

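Pot lifted level, with about 5 N of weight. Carry it over the well.

Call:
{"method": "step_arm", "body": {
  "targets": "1 0 0 -4 0 0 0;1 0 0 -4 0 0 0;1 0 0 -4 0 0 0;1 0 0 -4 0 0 0;1 -1.5 -0.4 0 0 0 0"
}}

```text
time: 6.33
tool_pos: [0.5992, 0.2782, 0.3078]
tcp_rot: [[-0.178, 0.984, 0.009], [0.984, 0.178, 0.008], [0.006, 0.011, -1.0]]
wrist_force: [1.2, 3.9, -3.7]
width: 0.0186
finger_force: 59.1
```

Call:
{"method": "step_arm", "body": {
  "targets": "1 -3 -0.82 0 0 0 0;1 -3 -0.82 0 0 0 0;1 -3 -0.82 0 0 0 0;1 -3 -0.82 0 0 0 0;1 -3 -0.82 0 0 0 0"
}}

```text
time: 6.75
tool_pos: [0.5829, 0.1159, 0.2988]
tcp_rot: [[-0.174, 0.985, -0.001], [0.985, 0.174, -0.001], [-0.0, -0.001, -1.0]]
wrist_force: [0.9, -0.3, -3.5]
width: 0.0184
finger_force: 59.1
```

Call:
{"method": "step_arm", "body": {
  "targets": "1 -3 -0.82 0 0 0 0;1 -3 -0.82 0 0 0 0;1 -3 -0.82 0 0 0 0;1 -3 -0.82 0 0 0 0;1 -3 -0.82 0 0 0 0"
}}

```text
time: 7.17
tool_pos: [0.5686, -0.0389, 0.2989]
tcp_rot: [[-0.174, 0.985, -0.001], [0.985, 0.174, -0.0], [-0.0, -0.001, -1.0]]
wrist_force: [1.0, 0.1, -4.0]
width: 0.0185
finger_force: 59.1
```

Call:
{"method": "step_arm", "body": {
  "targets": "1 -3 -0.82 0 0 0 0;1 -2 -0.55 0 0 0 0;1 -1.3 -0.3 0 0 0 0;1 0 0 0 0 0 0;1 0 0 0 0 0 0"
}}

```text
time: 7.58
tool_pos: [0.5637, -0.1022, 0.299]
tcp_rot: [[-0.173, 0.985, -0.001], [0.985, 0.173, 0.001], [0.001, -0.0, -1.0]]
wrist_force: [0.0, 0.9, -3.7]
width: 0.0182
finger_force: 59.1
```

Run:
```python
from h import *
from bench import optics
go(.565,-.1006,100,.126)
s,d=snap('w3')
L=s['tool_pos']; a=np.radians(100); cx,cy=L[0]-.075*np.cos(a),L[1]-.075*np.sin(a)
im=cv2.imread('pics/w3.png')
im=overlay(im,lambda L:wproj('w3',L),1.25,np.zeros(2),[('pot',cx,cy,a,L[2]-.088)])
t=np.linspace(0,6.3,100); q=np.c_[.578+.086*np.cos(t),-.1745+.086*np.sin(t),0*t+.118]
cv2.polylines(im,[np.int32((wproj('w3',q)+.5)*1.25)],False,(255,0,255),1)
cv2.imwrite('pics/ov3.png',im)
```

```text
t 7.5833 pos [ 0.5637 -0.1022  0.299 ] yaw 99.98 tilt [-0.0006  0.0007] j [ 38.5  26.1 -48.3 105.4  22.6  58.6  -9. ] w 0.0182 F [ 0.   0.9 -3.7]
turn rz -0.0004 (deg 0.0 ) shift x 0.13 y 0.15 z 17.3
```

View pics/ov3.png

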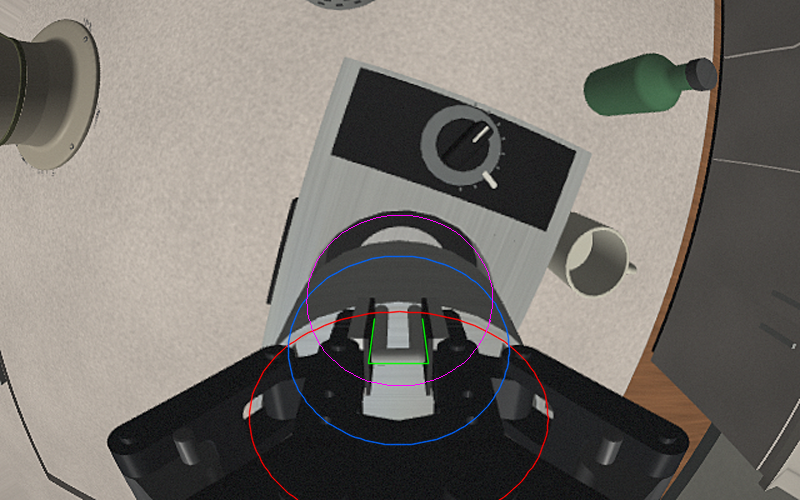

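Pot held over the well. Its lower edge shows at y≈240 where a level pot would give 257, so it sags a little; I work out how much.

Run:
```python
from h import *
s=np.load('w3.npy',allow_pickle=True).item()['s']; T=s['tool_pos']; a=np.radians(100)
X=np.array([np.cos(a),np.sin(a),0]); Z=np.array([0,0,1.])
for th in np.radians([0,3,6,9,12]):
    piv=T+.019*Z; f=lambda x,z: piv+(x*np.cos(th)-z*np.sin(th)*-1*-1)*X*1+(z*np.cos(th)+x*np.sin(th))*Z
    # point (x along X, z) about pivot; far side (x<0) droops for th>0
    f=lambda x,z: piv+(x*np.cos(th)-z*np.sin(th))*X+(z*np.cos(th)+x*np.sin(th))*Z
    print(np.degrees(th),'near bottom',(wproj('w3',f(.003,-.107))*1.25)[0],'near rim',(wproj('w3',f(.003,-.023))*1.25)[0], 'bottom centre shift mm',1000*((f(-.075,-.107)-piv)@X+.075), 'far bottom z',f(-.153,-.107)[2])
# well front edge
for dy in (0,.003,.006): print(wproj('w3',[.578-dy*.17+.086*np.cos(np.radians(81.2)),-.1745+dy+.086*np.sin(np.radians(81.2)),.118])*1.25)
```

```text
0.0 near bottom [397.6755 255.11  ] near rim [397.7021 310.7413] bottom centre shift mm 1.3877787807814457e-14 far bottom z 0.21097996632932997
3.0000000000000004 near bottom [397.6761 246.5082] near rim [397.7025 308.2866] bottom centre shift mm 5.702732211401954 far bottom z 0.20311920480542014
6.000000000000001 near bottom [397.6769 237.9304] near rim [397.7028 305.8977] bottom centre shift mm 11.59540341701841 far bottom z 0.19557326864497374
9.0 near bottom [397.6777 229.3793] near rim [397.7033 303.5798] bottom centre shift mm 17.661862214669373 far bottom z 0.18836284073449489
12.000000000000002 near bottom [397.6786 220.8578] near rim [397.7037 301.3383] bottom centre shift mm 23.88548086246482 far bottom z 0.18150768435569556
[[431.8927 219.8422]]
[[431.9808 216.3349]]
[[432.0674 212.8162]]
```

Sag is about 5.3°. I level the pot by tilting the tool and go down in stages.

Call:
{"method": "step_arm", "body": {
  "targets": "1 0.15 0.15 0 0 -0.047 0;1 0 0 0 0 -0.046 0;1 0.28 0 3 0 0 0;1 0.28 0 3 0 0 0;1 0.28 0 3 0 0 0"
}}

```text
time: 8.05
tool_pos: [0.5657, -0.0978, 0.2086]
tcp_rot: [[-0.177, 0.984, 0.019], [0.98, 0.178, -0.091], [-0.093, 0.002, -0.996]]
wrist_force: [-1.0, -0.9, -6.0]
width: 0.0185
finger_force: 58.9
```

Call:
{"method": "step_arm", "body": {
  "targets": "1 0.14 0 1.5 0 0 0;1 0.14 0 1.5 0 0 0;1 0.14 0 1.5 0 0 0;1 0 0 0 0 0 0"
}}

```text
time: 8.38
tool_pos: [0.5642, -0.0981, 0.1613]
tcp_rot: [[-0.177, 0.984, 0.013], [0.98, 0.177, -0.09], [-0.09, -0.003, -0.996]]
wrist_force: [-0.2, -0.4, -3.8]
width: 0.0183
finger_force: 59.2
```

Call:
{"method": "step_arm", "body": {
  "targets": "1 0.1 0 1 0 0 0;1 0.1 0 1 0 0 0;1 0.07 0 0.7 0 0 0;1 0 0 0 0 0 0"
}}

```text
time: 8.72
tool_pos: [0.5646, -0.1, 0.1353]
tcp_rot: [[-0.174, 0.985, 0.015], [0.98, 0.175, -0.091], [-0.092, -0.001, -0.996]]
wrist_force: [0.1, 0.2, -4.2]
width: 0.0185
finger_force: 59.1
```

Call:
{"method": "step_arm", "body": {
  "targets": "1 0.05 0 0.5 0 0 0;1 0.03 0 0.3 0 0 0;1 0 0 0 0 0 0"
}}

```text
time: 8.97
tool_pos: [0.5652, -0.1003, 0.1282]
tcp_rot: [[-0.174, 0.985, 0.016], [0.98, 0.174, -0.092], [-0.093, -0.0, -0.996]]
wrist_force: [0.4, -0.1, -3.2]
width: 0.0185
finger_force: 59.2
```

Call:
{"method": "step_arm", "body": {
  "targets": "1 0.03 0 0.3 0 0 0;1 0 0 0 0 0 0"
}}

```text
time: 9.13
tool_pos: [0.5656, -0.1001, 0.1268]
tcp_rot: [[-0.173, 0.985, 0.018], [0.98, 0.174, -0.093], [-0.094, 0.001, -0.996]]
wrist_force: [-3.7, 0.0, 7.5]
width: 0.0187
finger_force: 60.4
```

Contact at the floor (+7.5 N). Release, retreat and go to the basket.

Call:
{"method": "step_arm", "body": {
  "targets": "0.2 0 0 0 0 0 0;0.2 0 0 0 0 0 0;0.2 0 0 0 0 0 0;0.2 -0.3 0 -3 0 0 0;0.2 -0.3 0 -3 0 0 0"
}}

```text
time: 9.55
tool_pos: [0.5643, -0.1005, 0.1852]
tcp_rot: [[-0.174, 0.985, 0.013], [0.98, 0.175, -0.091], [-0.091, -0.003, -0.996]]
wrist_force: [0.4, 0.2, 0.3]
width: 0.0338
finger_force: 0.0
```

Call:
{"method": "step_arm", "body": {
  "targets": "-0.3 0 0 -3.5 0 0.093 0;-0.5 0 0 -3 0 0 -0.1222;-0.5 0 0 -3 0 0 -0.1222;-0.5 0 0 -2 0 0 -0.1222;-0.5 0 0 0 0 0 -0.1222"
}}

```text
time: 9.97
tool_pos: [0.5665, -0.0972, 0.3052]
tcp_rot: [[-0.62, 0.784, 0.006], [0.784, 0.62, -0.001], [-0.005, 0.004, -1.0]]
wrist_force: [0.7, 0.4, -0.3]
width: 0.0641
finger_force: 0.0
```

Call:
{"method": "step_arm", "body": {
  "targets": "-0.5 0 0 0 0 0 -0.1222;-0.5 3.44 1.17 0 0 0 0;-0.5 3.44 1.17 0 0 0 0;-0.5 3.44 1.17 0 0 0 0;-0.5 3.44 1.17 0 0 0 0"
}}

```text
time: 10.38
tool_pos: [0.4996, 0.0339, 0.3006]
tcp_rot: [[-0.707, 0.707, 0.0], [0.707, 0.707, 0.0], [-0.0, 0.0, -1.0]]
wrist_force: [1.1, 0.8, 0.5]
width: 0.0642
finger_force: 0.0
```

Call:
{"method": "step_arm", "body": {
  "targets": "-0.5 3.44 1.17 0 0 0 0;-0.5 3.44 1.17 0 0 0 0;-0.5 3.44 1.17 0 0 0 0;-0.5 3.44 1.17 0 0 0 0;-0.5 2.4 0.8 0 0 0 0"
}}

```text
time: 10.8
tool_pos: [0.4231, 0.1886, 0.3011]
tcp_rot: [[-0.709, 0.705, 0.001], [0.705, 0.709, 0.001], [-0.0, 0.001, -1.0]]
wrist_force: [1.2, 0.4, -0.2]
width: 0.0637
finger_force: 0.0
```

Call:
{"method": "step_arm", "body": {
  "targets": "-0.5 0 0 3 0 0 0;-0.5 0 0 3 0 0 0;-0.5 0 0 3 0 0 0;-0.5 0 0 0 0 0 0"
}}

```text
time: 11.13
tool_pos: [0.4228, 0.1845, 0.2069]
tcp_rot: [[-0.708, 0.706, -0.006], [0.706, 0.708, -0.003], [0.002, -0.006, -1.0]]
wrist_force: [-0.2, -0.6, 0.5]
width: 0.0641
finger_force: 0.0
```

Run:
```python
from h import *
from bench import optics
go(.4045,.2265,135,.086)
s,d=snap('w4')
im=cv2.imread('pics/w4.png')
im=overlay(im,lambda L:wproj('w4',L),1,np.zeros(2),[('basket',.449,.182,np.radians(-45))])
tp=optics.get_image('top')['image'][:,:,::-1].copy(); np.save('tp.npy',tp)
t2=overlay(tp[120:270,170:470],lambda L:proj('top',L),2,np.array([170,120]),[('basin',.429,.3795,np.radians(95)),('cup',.598,.408,np.radians(104)),('pot',.578,-.1735,np.radians(100),.035)])
cv2.imwrite('pics/ov4.png',np.vstack([im[:300],cv2.copyMakeBorder(t2,0,0,0,40,cv2.BORDER_CONSTANT)]))
```

```text
t 11.1333 pos [0.4228 0.1845 0.2069] yaw 135.1 tilt [-0.0056 -0.0026] j [ 10.3  27.3 -56.  124.2  32.5  44.9 -21.7] w 0.0641 F [-0.2 -0.6  0.5]
turn rz 0.0018 (deg -0.1 ) shift x 4.27 y 1.67 z 12.09
```

View pics/ov4.png

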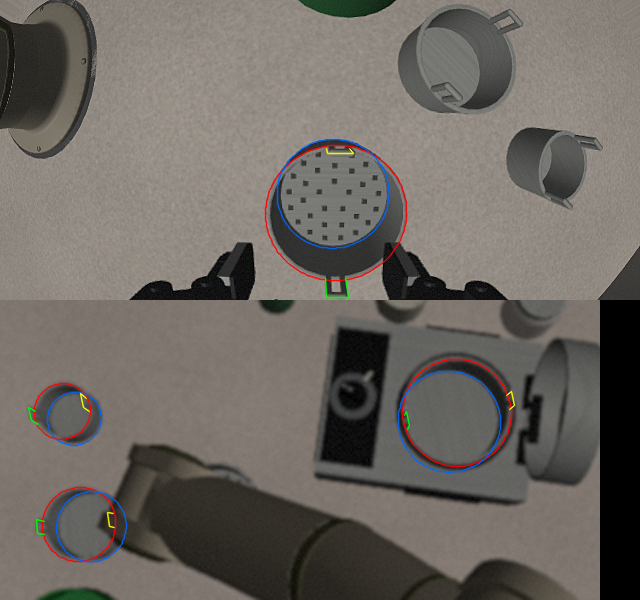

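The overlay fits: basket where measured at (336,208) and its far loop at (340,148). The lower panel shows the pot seated in the well and basin and cup unmoved. Grip the basket.

Call:
{"method": "step_arm", "body": {
  "targets": "-0.5 2.15 0.85 0 0 0 0;-0.5 2.15 0.85 0 0 0 0;-0.5 0 0 3 0 0 0;-0.5 0 0 3 0 0 0;-0.5 0 0 0 0 0 0"
}}

```text
time: 11.65
tool_pos: [0.406, 0.2278, 0.1493]
tcp_rot: [[-0.708, 0.706, -0.002], [0.706, 0.708, -0.001], [0.0, -0.002, -1.0]]
wrist_force: [-0.8, -1.3, 0.1]
width: 0.0639
finger_force: 0.0
```

Run:
```python
from h import *
go(.4045,.2265,135,.086)
```

```text
t 11.65 pos [0.406  0.2278 0.1493] yaw 135.05 tilt [-0.0017 -0.0013] j [ -1.   31.7 -49.7 127.3  40.3  38.3 -34.7] w 0.0639 F [-0.8 -1.3  0.1]
turn rz 0.0009 (deg -0.0 ) shift x 0.01 y -0.2 z 6.33
```

Call:
{"method": "step_arm", "body": {
  "targets": "-0.5 0 -0.2 2 0 0 0;-0.5 0 0 2 0 0 0;-0.5 0 0 2 0 0 0;-0.5 0 0 0 0 0 0;-0.5 0 0 0 0 0 0"
}}

```text
time: 12.07
tool_pos: [0.4057, 0.2273, 0.0921]
tcp_rot: [[-0.708, 0.707, 0.001], [0.707, 0.708, 0.0], [-0.001, 0.001, -1.0]]
wrist_force: [0.2, 0.5, -0.8]
width: 0.0639
finger_force: 0.0
```

Call:
{"method": "step_arm", "body": {
  "targets": "1 0 0 0 0 0 0;1 0 0 0 0 0 0;1 0 0 0 0 0 0;1 0 0 0 0 0 0;1 0 0 0 0 0 0"
}}

```text
time: 12.48
tool_pos: [0.4054, 0.2271, 0.0918]
tcp_rot: [[-0.707, 0.707, 0.002], [0.707, 0.707, 0.0], [-0.001, 0.001, -1.0]]
wrist_force: [-0.9, -1.5, 11.9]
width: 0.0183
finger_force: 58.2
```

Call:
{"method": "step_arm", "body": {
  "targets": "1 0 0 -1 0 0 0;1 0 0 -1.5 0 0 0;1 0 0 -2 0 0 0;1 0 0 -3 0 0 0;1 0 0 -3 0 0 0"
}}

```text
time: 12.9
tool_pos: [0.4039, 0.2266, 0.1965]
tcp_rot: [[-0.708, 0.706, -0.002], [0.706, 0.708, -0.001], [0.001, -0.002, -1.0]]
wrist_force: [0.6, -0.2, -2.0]
width: 0.0185
finger_force: 59.0
```

Run:
```python
from h import *
a=np.radians(160)
go(.578+.063*np.cos(a),-.1735+.063*np.sin(a),160,.3)
```

```text
t 12.9 pos [0.4039 0.2266 0.1965] yaw 135.09 tilt [-0.0025 -0.0006] j [  3.4  28.  -54.6 124.8  33.7  43.4 -28.5] w 0.0185 F [ 0.6 -0.2 -2. ]
turn rz -0.4348 (deg 24.9 ) shift x -23.74 y -31.64 z -10.35
```

Call:
{"method": "step_arm", "body": {
  "targets": "1 0 0 -2.6 0 0 -0.1087;1 0 0 -2.6 0 0 -0.1087;1 0 0 -2.6 0 0 -0.1087;1 0 0 -2.6 0 0 -0.1087;1 -1.08 -1.44 0 0 0 0"
}}

```text
time: 13.32
tool_pos: [0.4102, 0.2139, 0.3044]
tcp_rot: [[-0.943, 0.333, 0.005], [0.333, 0.943, 0.005], [-0.003, 0.007, -1.0]]
wrist_force: [1.5, 1.2, -1.8]
width: 0.0183
finger_force: 58.9
```

Call:
{"method": "step_arm", "body": {
  "targets": "1 -2.16 -2.88 0 0 0 0;1 -2.16 -2.88 0 0 0 0;1 -2.16 -2.88 0 0 0 0;1 -2.16 -2.88 0 0 0 0;1 -2.16 -2.88 0 0 0 0"
}}

```text
time: 13.73
tool_pos: [0.4617, 0.0354, 0.2998]
tcp_rot: [[-0.94, 0.342, -0.001], [0.342, 0.94, -0.001], [0.0, -0.001, -1.0]]
wrist_force: [0.3, -0.3, -3.0]
width: 0.0182
finger_force: 58.9
```

Call:
{"method": "step_arm", "body": {
  "targets": "1 -2.16 -2.88 0 0 0 0;1 -2.16 -2.88 0 0 0 0;1 -2.16 -2.88 0 0 0 0;1 -2.16 -2.88 0 0 0 0;1 -2.16 -2.88 0 0 0 0"
}}

```text
time: 14.15
tool_pos: [0.5138, -0.137, 0.2997]
tcp_rot: [[-0.939, 0.343, -0.001], [0.343, 0.939, -0.0], [0.001, -0.001, -1.0]]
wrist_force: [0.3, 0.6, -2.3]
width: 0.0181
finger_force: 58.9
```

Call:
{"method": "step_arm", "body": {
  "targets": "1 -1.08 -1.44 0 0 0 0;1 0 0 0 0 0 0;1 0 0 0 0 0 0;1 0 0 0 0 0 0"
}}

```text
time: 14.48
tool_pos: [0.5189, -0.1512, 0.2997]
tcp_rot: [[-0.94, 0.342, -0.001], [0.342, 0.94, 0.001], [0.001, 0.0, -1.0]]
wrist_force: [0.5, 0.8, -2.3]
width: 0.0183
finger_force: 59.0
```

Run:
```python
from h import *
a=np.radians(160)
go(.578+.063*np.cos(a),-.1735+.063*np.sin(a),160,.131)
s,d=snap('w5'); T=s['tool_pos']; X=np.array([np.cos(a),np.sin(a),0]); Z=np.array([0,0,1.])
im=cv2.imread('pics/w5.png'); S=1.25
im=overlay(im,lambda L:wproj('w5',L),S,np.zeros(2),[('pot',.578,-.1735,np.radians(100),.035)])
for th in (0,6):
    th=np.radians(th); piv=T+.019*Z; f=lambda x,z: piv+(x*np.cos(th)-z*np.sin(th))*X+(z*np.cos(th)+x*np.sin(th))*Z
    p=wproj('w5',f(.003,-.111))[0]; print(np.degrees(th),p*S); cv2.drawMarker(im,tuple(np.int32(p*S)),(255,0,255),0,12)
cv2.imwrite('pics/ov5.png',im)
```

```text
t 14.4833 pos [ 0.5189 -0.1512  0.2997] yaw 160.01 tilt [-0.0008  0.0006] j [ 56.4  30.6 -68.  108.7  32.   62.9  45.6] w 0.0183 F [ 0.5  0.8 -2.3]
turn rz 0.0002 (deg -0.0 ) shift x -0.02 y -0.07 z 16.87
0.0 [395.372  252.1095]
6.000000000000001 [395.3516 234.511 ]
```

View pics/ov5.png

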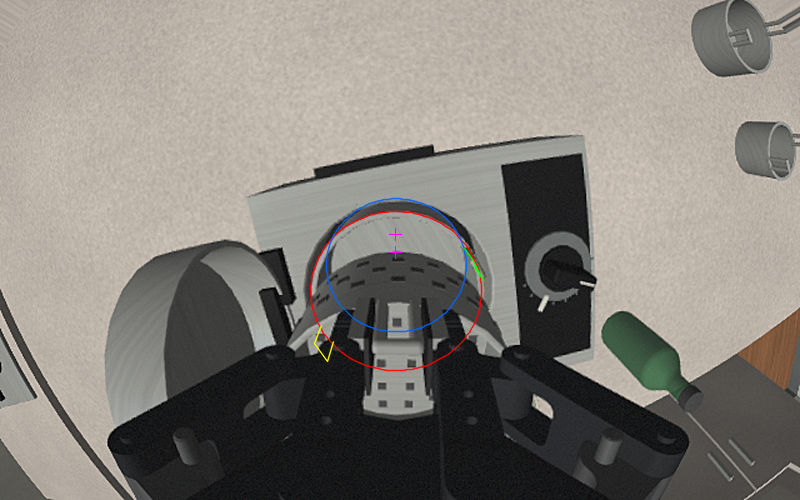

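The basket hangs level (its lower edge at y≈252 matches 0° sag) and the pot rim is where expected, perhaps 2 mm to the right. Lower it, watching joint 3.

Call:
{"method": "step_arm", "body": {
  "targets": "1 0 0.1 2.5 0 0 0;1 0 0 2.5 0 0 0;1 0 0 2 0 0 0;1 0 0 0 0 0 0"
}}

```text
time: 14.87
tool_pos: [0.5176, -0.1503, 0.2268]
tcp_rot: [[-0.94, 0.34, -0.005], [0.34, 0.94, 0.001], [0.005, -0.001, -1.0]]
wrist_force: [-1.2, 0.2, -3.2]
width: 0.0185
finger_force: 59.0
```

Run:
```python
from h import *
a=np.radians(160)
go(.578+.063*np.cos(a),-.1725+.063*np.sin(a),160,.131)
```

```text
t 14.8667 pos [ 0.5176 -0.1503  0.2268] yaw 160.1 tilt [-0.0051  0.0006] j [ 52.6  34.7 -63.5 113.7  37.8  56.   40.2] w 0.0185 F [-1.2  0.2 -3.2]
turn rz 0.0017 (deg -0.1 ) shift x -0.13 y -0.03 z 9.58
```

j3 eases on the way down. Continue.

Call:
{"method": "step_arm", "body": {
  "targets": "1 0 0 1.5 0 0 0;1 0 0 1.5 0 0 0;1 0 0 1.5 0 0 0;1 0 0 1 0 0 0;1 0 0 0 0 0 0"
}}

```text
time: 15.28
tool_pos: [0.5194, -0.1508, 0.1735]
tcp_rot: [[-0.94, 0.342, -0.002], [0.342, 0.94, 0.0], [0.002, -0.0, -1.0]]
wrist_force: [-0.3, 0.6, -2.7]
width: 0.0179
finger_force: 59.0
```

Call:
{"method": "step_arm", "body": {
  "targets": "1 0 0 1 0 0 0;1 0 0 1 0 0 0;1 0 0 1 0 0 0;1 0 0 0.4 0 0 0;1 0 0 0 0 0 0"
}}

```text
time: 15.7
tool_pos: [0.5193, -0.1512, 0.1395]
tcp_rot: [[-0.94, 0.343, -0.002], [0.343, 0.94, 0.0], [0.002, -0.0, -1.0]]
wrist_force: [-0.7, 0.1, -2.4]
width: 0.0183
finger_force: 59.0
```

Call:
{"method": "step_arm", "body": {
  "targets": "1 0 0 0.4 0 0 0;1 0 0 0.2 0 0 0;1 0 0 0 0 0 0"
}}

```text
time: 15.95
tool_pos: [0.5198, -0.1512, 0.1344]
tcp_rot: [[-0.939, 0.343, -0.0], [0.343, 0.939, 0.0], [0.0, -0.0, -1.0]]
wrist_force: [-0.6, -0.2, -3.0]
width: 0.0183
finger_force: 59.0
```

Call:
{"method": "step_arm", "body": {
  "targets": "1 0 0 0.3 0 0 0;1 0 0 0.1 0 0 0;1 0 0 0 0 0 0"
}}

```text
time: 16.2
tool_pos: [0.52, -0.1512, 0.1309]
tcp_rot: [[-0.939, 0.343, 0.0], [0.343, 0.939, -0.0], [-0.001, -0.0, -1.0]]
wrist_force: [-0.8, 0.1, 0.4]
width: 0.0184
finger_force: 59.3
```

Call:
{"method": "step_arm", "body": {
  "targets": "1 0 0 0.2 0 0 0;1 0 0 0 0 0 0"
}}

```text
time: 16.37
tool_pos: [0.52, -0.1512, 0.1307]
tcp_rot: [[-0.939, 0.343, 0.001], [0.343, 0.939, -0.003], [-0.002, -0.002, -1.0]]
wrist_force: [-9.9, -0.9, 25.5]
width: 0.0183
finger_force: 62.1
```

Call:
{"method": "step_arm", "body": {
  "targets": "0.2 0 0 0 0 0 0;0.2 0 0 0 0 0 0;0.2 0 0 0 0 0 0;0.2 0 0 -2 0 0 0;0.2 0 0 -3 0 0 0"
}}

```text
time: 16.78
tool_pos: [0.5186, -0.1511, 0.1771]
tcp_rot: [[-0.94, 0.342, -0.004], [0.342, 0.94, 0.002], [0.004, 0.0, -1.0]]
wrist_force: [-0.8, -0.3, 0.4]
width: 0.0343
finger_force: 0.0
```

Call:
{"method": "step_arm", "body": {
  "targets": "0.2 0 0 -3 0 0 0;-0.5 0 0 -3 0 0 0.1152;-0.5 0 0 -3 0 0 0.1152;-0.5 0 0 -3 0 0 0.1152;-0.5 0 0 0 0 0 0.1152"
}}

```text
time: 17.2
tool_pos: [0.5224, -0.1504, 0.3038]
tcp_rot: [[-0.685, 0.728, 0.007], [0.728, 0.685, -0.001], [-0.006, 0.005, -1.0]]
wrist_force: [1.9, -0.4, -0.4]
width: 0.0642
finger_force: 0.0
```

Call:
{"method": "step_arm", "body": {
  "targets": "-0.5 0 0 0 0 0 0.1152;-0.5 0 0 0 0 0 0.1152;-0.5 0 0 0 0 0 0.1152;-0.5 0 0 0 0 0 0.1152;-0.5 0 0 0 0 0 0.1152"
}}

```text
time: 17.62
tool_pos: [0.5199, -0.1512, 0.2986]
tcp_rot: [[-0.178, 0.984, 0.0], [0.984, 0.178, -0.0], [-0.0, 0.0, -1.0]]
wrist_force: [0.5, 0.6, 0.7]
width: 0.0642
finger_force: 0.0
```

Call:
{"method": "step_arm", "body": {
  "targets": "-0.5 0 0 0 0 0 0.1152;-0.5 3.91 -0.36 0 0 0 0;-0.5 3.91 -0.36 0 0 0 0;-0.5 3.91 -0.36 0 0 0 0;-0.5 3.91 -0.36 0 0 0 0"
}}

```text
time: 18.03
tool_pos: [0.4943, 0.0053, 0.2986]
tcp_rot: [[-0.068, 0.998, 0.0], [0.998, 0.068, 0.0], [0.0, 0.0, -1.0]]
wrist_force: [1.0, -0.2, 0.4]
width: 0.0641
finger_force: 0.0
```

Call:
{"method": "step_arm", "body": {
  "targets": "-0.5 3.91 -0.36 0 0 0 0;-0.5 3.91 -0.36 0 0 0 0;-0.5 3.91 -0.36 0 0 0 0;-0.5 3.91 -0.36 0 0 0 0;-0.5 3.91 -0.36 0 0 0 0"
}}

```text
time: 18.45
tool_pos: [0.4627, 0.1994, 0.2986]
tcp_rot: [[-0.069, 0.998, 0.0], [0.998, 0.069, 0.0], [-0.0, 0.0, -1.0]]
wrist_force: [0.6, 0.6, 0.9]
width: 0.0639
finger_force: 0.0
```

Call:
{"method": "step_arm", "body": {
  "targets": "-0.5 3.91 -0.36 0 0 0 0;-0.5 3.91 -0.36 0 0 0 0;-0.5 3.91 -0.36 2 0 0 0;-0.5 3.91 -0.36 3 0 0 0;-0.5 0 0 3 0 0 0"
}}

```text
time: 18.87
tool_pos: [0.4375, 0.3528, 0.2252]
tcp_rot: [[-0.076, 0.997, 0.002], [0.997, 0.076, 0.008], [0.007, 0.002, -1.0]]
wrist_force: [0.7, 1.5, -0.1]
width: 0.0637
finger_force: 0.0
```

Call:
{"method": "step_arm", "body": {
  "targets": "-0.5 0 0 1 0 0 0;-0.5 0 0 0 0 0 0"
}}

```text
time: 19.03
tool_pos: [0.4384, 0.3431, 0.2119]
tcp_rot: [[-0.07, 0.998, -0.004], [0.998, 0.07, -0.004], [-0.003, -0.004, -1.0]]
wrist_force: [-1.6, -1.0, 0.5]
width: 0.0635
finger_force: 0.0
```

Run:
```python
from h import *
from bench import optics
go(.4250,.4303,94,.085)
s,d=snap('w6')
im=overlay(cv2.imread('pics/w6.png'),lambda L:wproj('w6',L),1,np.zeros(2),[('basin',.429,.3795,np.radians(94)),('cup',.598,.408,np.radians(104))])
tp=optics.get_image('top')['image'][:,:,::-1].copy()
t2=cv2.resize(tp[140:215,315:475],None,fx=4,fy=4,interpolation=cv2.INTER_CUBIC)
cv2.imwrite('pics/ov6.png',np.vstack([im[:300],t2]))
```

```text
t 19.0333 pos [0.4384 0.3431 0.2119] yaw 94.02 tilt [-0.004  -0.0036] j [-11.5  30.9 -47.  112.9  29.6  49.3 -70.6] w 0.0635 F [-1.6 -1.   0.5]
turn rz 0.0003 (deg -0.0 ) shift x 8.79 y -0.73 z 12.69
```

View pics/ov6.png

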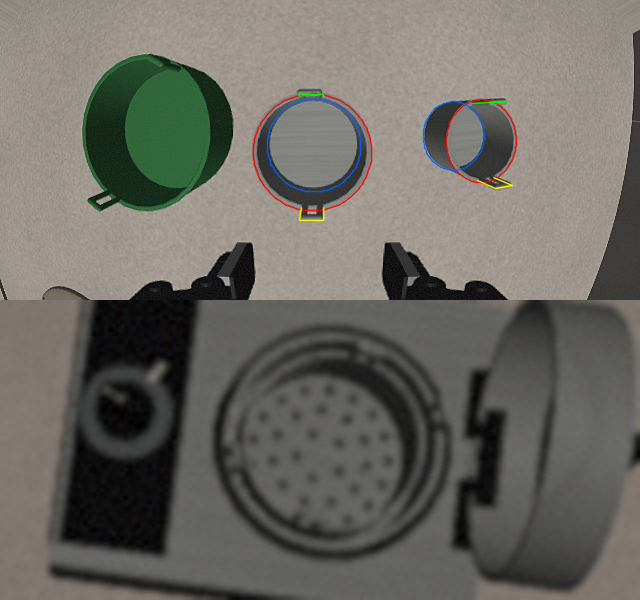

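Overlays: basin (312,152) and cup (482,140) sit where measured. In the lower panel the basket is nested concentrically in the pot at (330,440). Grip the basin.

Call:
{"method": "step_arm", "body": {
  "targets": "-0.5 2.9 -0.25 0 0 0 0;-0.5 2.9 -0.25 0 0 0 0;-0.5 2.9 -0.25 0 0 0 0;-0.5 0 0 3 0 0 0;-0.5 0 0 0 0 0 0"
}}

```text
time: 19.55
tool_pos: [0.426, 0.4305, 0.1834]
tcp_rot: [[-0.069, 0.998, -0.001], [0.998, 0.069, -0.001], [-0.0, -0.001, -1.0]]
wrist_force: [-0.3, -1.2, -0.9]
width: 0.0642
finger_force: 0.0
```

Call:
{"method": "step_arm", "body": {
  "targets": "-0.5 0 0 3 0 0 0;-0.5 0 0 2 0 0 0;-0.5 0 0 1.5 0 0 0;-0.5 0 0 0 0 0 0;-0.5 0 0 0 0 0 0"
}}

```text
time: 19.97
tool_pos: [0.4272, 0.4299, 0.1208]
tcp_rot: [[-0.067, 0.998, 0.001], [0.998, 0.067, -0.0], [-0.0, 0.001, -1.0]]
wrist_force: [0.6, -0.4, 0.4]
width: 0.0641
finger_force: 0.0
```

Run:
```python
from h import *
go(.4250,.4303,94,.085)
```

```text
t 19.9667 pos [0.4272 0.4299 0.1208] yaw 93.84 tilt [ 0.0008 -0.0001] j [-24.1  39.7 -40.5 111.2  37.5  43.1 -82.9] w 0.0641 F [ 0.6 -0.4  0.4]
turn rz -0.0028 (deg 0.2 ) shift x 0.05 y -0.22 z 3.58
```

Call:
{"method": "step_arm", "body": {
  "targets": "-0.5 0 -0.2 1.7 0 0 0;-0.5 0 0 1.7 0 0 0;-0.5 0 0 0 0 0 0;-0.5 0 0 0 0 0 0"
}}

```text
time: 20.3
tool_pos: [0.4247, 0.4306, 0.0869]
tcp_rot: [[-0.068, 0.998, 0.001], [0.998, 0.068, 0.0], [0.0, 0.001, -1.0]]
wrist_force: [0.3, 0.6, 1.3]
width: 0.0644
finger_force: 0.0
```

Call:
{"method": "step_arm", "body": {
  "targets": "1 0 0 0 0 0 0;1 0 0 0 0 0 0;1 0 0 0 0 0 0;1 0 0 0 0 0 0;1 0 0 0 0 0 0"
}}

```text
time: 20.72
tool_pos: [0.4244, 0.4311, 0.0865]
tcp_rot: [[-0.069, 0.998, 0.001], [0.998, 0.069, 0.001], [0.001, 0.001, -1.0]]
wrist_force: [0.7, -0.1, 6.7]
width: 0.0183
finger_force: 58.5
```

Call:
{"method": "step_arm", "body": {
  "targets": "1 0 0 -1 0 0 0;1 0 0 -1.5 0 0 0;1 0 0 -2 0 0 0;1 0 0 -3 0 0 0;1 0 0 -3 0 0 0"
}}

```text
time: 21.13
tool_pos: [0.4233, 0.4301, 0.1915]
tcp_rot: [[-0.07, 0.998, -0.002], [0.998, 0.07, -0.001], [-0.001, -0.002, -1.0]]
wrist_force: [0.0, 0.2, -1.6]
width: 0.0184
finger_force: 58.8
```

Call:
{"method": "step_arm", "body": {
  "targets": "1 0 0 -3 0 0 0.1178;1 0 0 -3 0 0 0.1178;1 0 0 -3 0 0 0.1178;1 0 0 -1.5 0 0 0.1178;1 0 0 0 0 0 0.1178"
}}

```text
time: 21.55
tool_pos: [0.4242, 0.4321, 0.3002]
tcp_rot: [[0.502, 0.865, 0.004], [0.865, -0.502, 0.005], [0.006, 0.001, -1.0]]
wrist_force: [0.7, 0.2, -2.8]
width: 0.0181
finger_force: 58.8
```

Call:
{"method": "step_arm", "body": {
  "targets": "1 0 0 0 0 0 0.1178;1 0 0 0 0 0 0.1178;1 0 0 0 0 0 0.1178;1 0 0 0 0 0 0;1 0 0 0 0 0 0"
}}

```text
time: 21.97
tool_pos: [0.4235, 0.4306, 0.2959]
tcp_rot: [[0.764, 0.646, 0.0], [0.646, -0.764, -0.0], [0.0, 0.0, -1.0]]
wrist_force: [-0.2, -0.2, -1.0]
width: 0.0182
finger_force: 58.8
```

Run:
```python
from h import *
a=np.radians(40)
go(.578+.051*np.cos(a),-.1730+.051*np.sin(a),40,.3)
```

```text
t 21.9667 pos [0.4235 0.4306 0.2959] yaw 40.2 tilt [ 0.0002 -0.0001] j [ -26.8   25.5  -34.7  102.4   16.9   57.4 -117.9] w 0.0182 F [-0.2 -0.2 -1. ]
turn rz 0.0036 (deg -0.2 ) shift x -21.87 y 56.17 z -0.41
```

Call:
{"method": "step_arm", "body": {
  "targets": "1 -0.7 1.75 0 0 0 0;1 -1.367 3.51 0 0 0 0;1 -1.367 3.51 0 0 0 0;1 -1.367 3.51 0 0 0 0;1 -1.367 3.51 0 0 0 0"
}}

```text
time: 22.38
tool_pos: [0.4781, 0.2684, 0.2955]
tcp_rot: [[0.763, 0.646, -0.0], [0.646, -0.763, -0.0], [-0.0, -0.0, -1.0]]
wrist_force: [1.0, 0.5, -2.6]
width: 0.0185
finger_force: 58.9
```

Call:
{"method": "step_arm", "body": {
  "targets": "1 -1.367 3.51 0 0 0 0;1 -1.367 3.51 0 0 0 0;1 -1.367 3.51 0 0 0 0;1 -1.367 3.51 0 0 0 0;1 -1.367 3.51 0 0 0 0"
}}

```text
time: 22.8
tool_pos: [0.5385, 0.0898, 0.2957]
tcp_rot: [[0.763, 0.646, -0.0], [0.646, -0.763, 0.0], [0.0, -0.0, -1.0]]
wrist_force: [1.4, 0.5, -2.3]
width: 0.0178
finger_force: 58.9
```

Call:
{"method": "step_arm", "body": {
  "targets": "1 -1.367 3.51 0 0 0 0;1 -1.367 3.51 0 0 0 0;1 -1.367 3.51 0 0 0 0;1 -1.367 3.51 0 0 0 0;1 -1.367 3.51 0 0 0 0"
}}

```text
time: 23.22
tool_pos: [0.5989, -0.0887, 0.2956]
tcp_rot: [[0.764, 0.646, -0.0], [0.646, -0.764, 0.0], [0.0, -0.0, -1.0]]
wrist_force: [0.7, -0.5, -1.9]
width: 0.0186
finger_force: 58.9
```

Call:
{"method": "step_arm", "body": {
  "targets": "1 -1.367 3.51 0 0 0 0;1 -0.7 1.75 0 0 0 0;1 0 0 0 0 0 0;1 0 0 0 0 0 0;1 0 0 0 0 0 0"
}}

```text
time: 23.63
tool_pos: [0.6164, -0.1393, 0.2953]
tcp_rot: [[0.765, 0.645, -0.001], [0.645, -0.765, 0.001], [0.0, -0.001, -1.0]]
wrist_force: [-0.2, 0.0, -1.7]
width: 0.0186
finger_force: 59.0
```

Run:
```python
from h import *
a=np.radians(40)
go(.578+.051*np.cos(a),-.1730+.051*np.sin(a),40,.130)
s,d=snap('w7'); T=s['tool_pos']; X=np.array([np.cos(a),np.sin(a),0]); Z=np.array([0,0,1.])
im=cv2.imread('pics/w7.png')
for th in (0,6):
    th=np.radians(th); piv=T+.019*Z; f=lambda x,z: piv+(x*np.cos(th)-z*np.sin(th))*X+(z*np.cos(th)+x*np.sin(th))*Z
    print(np.degrees(th),wproj('w7',f(.003,-.107))[0])
print(cv2.cvtColor(im,cv2.COLOR_BGR2GRAY)[150:260:2,316:321].mean(1).round())
```

```text
t 23.6333 pos [ 0.6164 -0.1393  0.2953] yaw 40.14 tilt [-0.0006  0.0012] j [ 27.2  26.7 -28.9  99.1  14.7  58.1 -56.8] w 0.0186 F [-0.2  0.  -1.7]
turn rz 0.0024 (deg -0.1 ) shift x -0.01 y 0.12 z 16.53
0.0 [320.0408 203.0528]
6.000000000000001 [320.1097 189.2856]
[ 60.  62.  55. 145. 154. 118.  61.  64.  59. 103. 160. 144. 148. 149.
 149. 147. 151. 149. 149. 149. 149. 150. 150. 153. 150. 149. 149. 105.
  60.  65.  65.  64.  62.  61.  62.  66.  63.  64.  63.  63.  65.  62.
  66.  64.  63.  57. 160. 153. 148. 160. 153. 150. 155. 154. 150.]
```

The grey profile puts the basin's lower edge at row 205 (203 expected if level), so it hangs straight. Lower it.

Call:
{"method": "step_arm", "body": {
  "targets": "1 0 0.1 2.5 0 0 0;1 0 0 2.5 0 0 0;1 0 0 2 0 0 0;1 0 0 1 0 0 0;1 0 0 0 0 0 0"
}}

```text
time: 24.1
tool_pos: [0.6161, -0.1398, 0.2135]
tcp_rot: [[0.765, 0.644, -0.004], [0.644, -0.765, 0.001], [-0.002, -0.003, -1.0]]
wrist_force: [-0.5, 0.2, -1.7]
width: 0.0185
finger_force: 59.0
```

Call:
{"method": "step_arm", "body": {
  "targets": "1 0 0 1.5 0 0 0;1 0 0 1.5 0 0 0;1 0 0 1.5 0 0 0;1 0 0 1.3 0 0 0;1 0 0 0 0 0 0"
}}

```text
time: 24.52
tool_pos: [0.6167, -0.1406, 0.1561]
tcp_rot: [[0.766, 0.643, -0.002], [0.643, -0.766, 0.0], [-0.001, -0.002, -1.0]]
wrist_force: [-0.3, -0.9, -1.6]
width: 0.0182
finger_force: 59.0
```

Call:
{"method": "step_arm", "body": {
  "targets": "1 0 0 1 0 0 0;1 0 0 0.8 0 0 0;1 0 0 0.4 0 0 0;1 0 0 0 0 0 0"
}}

```text
time: 24.85
tool_pos: [0.617, -0.1412, 0.1347]
tcp_rot: [[0.766, 0.642, -0.001], [0.642, -0.766, 0.0], [-0.001, -0.001, -1.0]]
wrist_force: [-0.8, -0.3, -2.0]
width: 0.0185
finger_force: 58.9
```

Call:
{"method": "step_arm", "body": {
  "targets": "1 0 0 0.3 0 0 0;1 0 0 0.1 0 0 0;1 0 0 0 0 0 0"
}}

```text
time: 25.1
tool_pos: [0.6174, -0.1413, 0.1314]
tcp_rot: [[0.767, 0.642, 0.0], [0.642, -0.767, -0.0], [-0.0, 0.0, -1.0]]
wrist_force: [0.8, 0.6, -1.8]
width: 0.0181
finger_force: 58.9
```

Call:
{"method": "step_arm", "body": {
  "targets": "1 0 0 0.15 0 0 0;1 0 0 0 0 0 0"
}}

```text
time: 25.27
tool_pos: [0.6175, -0.1412, 0.13]
tcp_rot: [[0.766, 0.642, 0.0], [0.642, -0.766, -0.0], [0.0, 0.0, -1.0]]
wrist_force: [-0.1, -0.8, -2.1]
width: 0.0184
finger_force: 59.0
```

Call:
{"method": "step_arm", "body": {
  "targets": "1 0 0 0.15 0 0 0;1 0 0 0 0 0 0"
}}

```text
time: 25.43
tool_pos: [0.6179, -0.1411, 0.1295]
tcp_rot: [[0.766, 0.642, 0.001], [0.642, -0.766, -0.0], [0.001, 0.001, -1.0]]
wrist_force: [-1.1, 0.6, 7.4]
width: 0.0184
finger_force: 60.0
```

Call:
{"method": "step_arm", "body": {
  "targets": "1 0 0 0.1 0 0 0;1 0 0 0 0 0 0"
}}

```text
time: 25.6
tool_pos: [0.6183, -0.1409, 0.1294]
tcp_rot: [[0.766, 0.642, 0.002], [0.642, -0.766, -0.001], [0.001, 0.002, -1.0]]
wrist_force: [-2.7, 1.2, 14.5]
width: 0.0183
finger_force: 60.8
```

Call:
{"method": "step_arm", "body": {
  "targets": "0.2 0 0 0 0 0 0;0.2 0 0 0 0 0 0;0.2 0 0 0 0 0 0;0.2 0 0 -2 0 0 0;0.2 0 0 -3 0 0 0"
}}

```text
time: 26.02
tool_pos: [0.6156, -0.1411, 0.1752]
tcp_rot: [[0.766, 0.642, -0.006], [0.642, -0.766, 0.001], [-0.004, -0.004, -1.0]]
wrist_force: [0.4, 0.5, 0.1]
width: 0.0342
finger_force: 0.0
```

Call:
{"method": "step_arm", "body": {
  "targets": "0.2 0 0 -3 0 0 0;-0.5 0 0 -3 0 0 -0.1117;-0.5 0 0 -3 0 0 -0.1117;-0.5 0 0 -3 0 0 -0.1117;-0.5 0 0 0 0 0 -0.1117"
}}

```text
time: 26.43
tool_pos: [0.6197, -0.141, 0.3035]
tcp_rot: [[0.409, 0.913, 0.008], [0.913, -0.409, -0.002], [0.002, 0.008, -1.0]]
wrist_force: [0.6, 0.1, -0.3]
width: 0.0638
finger_force: 0.0
```

Call:
{"method": "step_arm", "body": {
  "targets": "-0.5 0 0 0 0 0 -0.1117;-0.5 0 0 0 0 0 -0.1117;-0.5 0 0 0 0 0 -0.1117;-0.5 0 0 0 0 0 -0.1117;-0.5 0 0 0 0 0 -0.1117"
}}

```text
time: 26.85
tool_pos: [0.6172, -0.1414, 0.2972]
tcp_rot: [[-0.137, 0.991, -0.0], [0.991, 0.137, -0.0], [-0.0, -0.0, -1.0]]
wrist_force: [0.3, 0.1, 0.4]
width: 0.0637
finger_force: 0.0
```

Call:
{"method": "step_arm", "body": {
  "targets": "-0.5 0 0 0 0 0 -0.1117;-0.5 3.84 0.76 0 0 0 0;-0.5 3.84 0.76 0 0 0 0;-0.5 3.84 0.76 0 0 0 0;-0.5 3.84 0.76 0 0 0 0"
}}

```text
time: 27.27
tool_pos: [0.6094, 0.0163, 0.2972]
tcp_rot: [[-0.24, 0.971, -0.0], [0.971, 0.24, 0.0], [0.0, -0.0, -1.0]]
wrist_force: [0.5, 0.1, 0.4]
width: 0.0642
finger_force: 0.0
```

Run:
```python
from h import *
from bench import optics
tp=optics.get_image('top')['image'][:,:,::-1].copy(); cv2.imwrite('pics/top3.png',tp); a=cv2.imread('pics/top0.png')
y0,x0,h,w=155,180,45,48
r=cv2.matchTemplate(tp[y0-20:y0+h+20,x0-20:x0+w+20],a[y0:y0+h,x0:x0+w],cv2.TM_CCOEFF_NORMED); _,m,_,l=cv2.minMaxLoc(r); print('cup moved px',l[0]-20,l[1]-20,m)
go(.5886,.4458,104,.3)
```

```text
cup moved px 0 0 0.9955237507820129
t 27.3167 pos [0.6084 0.0267 0.2984] yaw 104.47 tilt [0.0011 0.0056] j [ 24.   28.7 -47.2 101.2  23.6  60.4 -17. ] w 0.0642 F [-1.5  8.1  1.7]
turn rz 0.0081 (deg -0.5 ) shift x 41.15 y 8.22 z -0.16
```

Cup unmoved since the start (match 0.996). Continue to it.

Call:
{"method": "step_arm", "body": {
  "targets": "-0.5 3.74 0.75 0 0 0 0;-0.5 3.74 0.75 0 0 0 0;-0.5 3.74 0.75 0 0 0 0;-0.5 3.74 0.75 0 0 0 0;-0.5 3.74 0.75 0 0 0 0"
}}

```text
time: 27.73
tool_pos: [0.6009, 0.207, 0.2972]
tcp_rot: [[-0.241, 0.971, -0.0], [0.971, 0.241, -0.0], [-0.0, -0.0, -1.0]]
wrist_force: [0.2, -0.8, 0.0]
width: 0.0641
finger_force: 0.0
```

Call:
{"method": "step_arm", "body": {
  "targets": "-0.5 3.74 0.75 0 0 0 0;-0.5 3.74 0.75 0 0 0 0;-0.5 3.74 0.75 0 0 0 0;-0.5 3.74 0.75 0 0 0 0;-0.5 3.74 0.75 0 0 0 0"
}}

```text
time: 28.15
tool_pos: [0.5923, 0.3977, 0.2971]
tcp_rot: [[-0.241, 0.971, -0.0], [0.971, 0.241, -0.001], [-0.0, -0.0, -1.0]]
wrist_force: [0.6, 0.4, -0.7]
width: 0.0639
finger_force: 0.0
```

Call:
{"method": "step_arm", "body": {
  "targets": "-0.5 3.74 0.75 0 0 0 0;-0.5 0 0 4 0 0 0;-0.5 0 0 4 0 0 0;-0.5 0 0 4 0 0 0;-0.5 0 0 0 0 0 0"
}}

```text
time: 28.57
tool_pos: [0.5882, 0.4307, 0.1687]
tcp_rot: [[-0.242, 0.97, -0.009], [0.97, 0.242, -0.009], [-0.006, -0.01, -1.0]]
wrist_force: [0.1, -1.3, -0.8]
width: 0.064
finger_force: 0.0
```

Call:
{"method": "step_arm", "body": {
  "targets": "-0.5 0 0 0 0 0 0;-0.5 0 0 0 0 0 0"
}}

```text
time: 28.73
tool_pos: [0.5913, 0.4352, 0.1795]
tcp_rot: [[-0.241, 0.971, 0.001], [0.971, 0.241, 0.002], [0.001, 0.001, -1.0]]
wrist_force: [-0.2, 0.6, 0.1]
width: 0.0643
finger_force: 0.0
```

Run:
```python
from h import *
go(.5886,.4458,104,.083)
```

```text
t 28.7333 pos [0.5913 0.4352 0.1795] yaw 103.95 tilt [0.001  0.0017] j [-17.4  43.3 -40.7  91.2  31.9  57.5 -53.9] w 0.0643 F [-0.2  0.6  0.1]
turn rz -0.0009 (deg 0.1 ) shift x 1.1 y -0.0 z 9.65
```

Call:
{"method": "step_arm", "body": {
  "targets": "-0.5 1.1 0 0 0 0 0;-0.5 0 0 2.5 0 0 0;-0.5 0 0 2.5 0 0 0;-0.5 0 0 0 0 0 0;-0.5 0 0 0 0 0 0"
}}

```text
time: 29.15
tool_pos: [0.588, 0.4457, 0.1287]
tcp_rot: [[-0.241, 0.97, 0.0], [0.97, 0.241, 0.0], [0.0, 0.0, -1.0]]
wrist_force: [0.9, -0.3, 0.3]
width: 0.0642
finger_force: 0.0
```

Run:
```python
from h import *
go(.5886,.4458,104,.083)
```

```text
t 29.15 pos [0.588  0.4457 0.1287] yaw 103.97 tilt [0.0003 0.0005] j [-19.3  46.3 -38.9  92.7  34.4  53.5 -56.6] w 0.0642 F [ 0.9 -0.3  0.3]
turn rz -0.0005 (deg 0.0 ) shift x -0.01 y 0.06 z 4.57
```

Call:
{"method": "step_arm", "body": {
  "targets": "-0.5 0 0.05 1.5 0 0 0;-0.5 0 0 1.5 0 0 0;-0.5 0 0 1.5 0 0 0;-0.5 0 0 0 0 0 0;-0.5 0 0 0 0 0 0"
}}

```text
time: 29.57
tool_pos: [0.588, 0.4446, 0.0812]
tcp_rot: [[-0.241, 0.97, -0.002], [0.97, 0.241, -0.001], [-0.001, -0.002, -1.0]]
wrist_force: [0.4, 0.1, 2.2]
width: 0.0639
finger_force: 0.0
```

Call:
{"method": "step_arm", "body": {
  "targets": "1 0 0 0 0 0 0;1 0 0 0 0 0 0;1 0 0 0 0 0 0;1 0 0 0 0 0 0;1 0 0 0 0 0 0"
}}

```text
time: 29.98
tool_pos: [0.5888, 0.4455, 0.0831]
tcp_rot: [[-0.241, 0.97, 0.001], [0.97, 0.241, 0.001], [0.001, 0.001, -1.0]]
wrist_force: [-0.0, -0.1, 3.1]
width: 0.0184
finger_force: 58.5
```

Call:
{"method": "step_arm", "body": {
  "targets": "1 0 0 -1 0 0 0;1 0 0 -1.5 0 0 0;1 0 0 -2 0 0 0;1 0 0 -3 0 0 0;1 0 0 -3 0 0 0"
}}

```text
time: 30.4
tool_pos: [0.588, 0.4449, 0.1893]
tcp_rot: [[-0.242, 0.97, -0.001], [0.97, 0.242, -0.0], [-0.0, -0.001, -1.0]]
wrist_force: [0.3, 1.5, -1.4]
width: 0.0184
finger_force: 58.7
```

Call:
{"method": "step_arm", "body": {
  "targets": "1 0 0 -3.5 0 0 0;1 0 0 -3.5 0 0 0;1 0 0 -3.5 0 0 0;1 0 0 0 0 0 0;1 0 0 0 0 0 0"
}}

```text
time: 30.82
tool_pos: [0.5886, 0.4461, 0.2965]
tcp_rot: [[-0.241, 0.97, 0.004], [0.97, 0.241, 0.003], [0.002, 0.005, -1.0]]
wrist_force: [0.1, -0.4, -2.5]
width: 0.018
finger_force: 58.7
```

Run:
```python
from h import *
a=np.radians(104)
go(.578+.039*np.cos(a),-.173+.039*np.sin(a),104,.3)
```

```text
t 30.8167 pos [0.5886 0.4461 0.2965] yaw 103.96 tilt [0.0039 0.0034] j [-17.   37.9 -43.5  84.1  27.1  68.5 -50.3] w 0.018 F [ 0.1 -0.4 -2.5]
turn rz -0.0006 (deg 0.0 ) shift x -55.91 y -16.01 z -0.35
```

Call:
{"method": "step_arm", "body": {
  "targets": "1 -1.91 -0.56 0 0 0 0;1 -3.6 -1.03 0 0 0 0;1 -3.6 -1.03 0 0 0 0;1 -3.6 -1.03 0 0 0 0;1 -3.6 -1.03 0 0 0 0"
}}

```text
time: 31.23
tool_pos: [0.5813, 0.2734, 0.2913]
tcp_rot: [[-0.242, 0.97, -0.002], [0.97, 0.242, -0.001], [-0.001, -0.002, -1.0]]
wrist_force: [0.5, -0.0, -1.3]
width: 0.0185
finger_force: 58.8
```

Call:
{"method": "step_arm", "body": {
  "targets": "1 -3.6 -1.03 0 0 0 0;1 -3.6 -1.03 0 0 0 0;1 -3.6 -1.03 0 0 0 0;1 -3.6 -1.03 0 0 0 0;1 -3.6 -1.03 0 0 0 0"
}}

```text
time: 31.65
tool_pos: [0.5746, 0.0863, 0.2917]
tcp_rot: [[-0.241, 0.97, -0.002], [0.97, 0.241, -0.001], [-0.0, -0.002, -1.0]]
wrist_force: [0.8, -0.4, -1.6]
width: 0.0185
finger_force: 58.8
```

Call:
{"method": "step_arm", "body": {
  "targets": "1 -3.6 -1.03 0 0 0 0;1 -3.6 -1.03 0 0 0 0;1 -3.6 -1.03 0 0 0 0;1 -3.6 -1.03 0 0 0 0;1 -3.6 -1.03 0 0 0 0"
}}

```text
time: 32.07
tool_pos: [0.568, -0.1006, 0.2918]
tcp_rot: [[-0.241, 0.97, -0.002], [0.97, 0.241, 0.0], [0.0, -0.002, -1.0]]
wrist_force: [1.0, -0.2, -1.0]
width: 0.0178
finger_force: 58.8
```

Call:
{"method": "step_arm", "body": {
  "targets": "1 -3.6 -1.03 0 0 0 0;1 0 0 0 0 0 0;1 0 0 0 0 0 0;1 0 0 0 0 0 0"
}}

```text
time: 32.4
tool_pos: [0.5672, -0.1359, 0.2918]
tcp_rot: [[-0.241, 0.971, -0.001], [0.971, 0.241, 0.001], [0.001, -0.001, -1.0]]
wrist_force: [-0.4, 0.3, -1.4]
width: 0.0184
finger_force: 58.9
```

Run:
```python
from h import *
a=np.radians(104)
go(.578+.039*np.cos(a),-.173+.039*np.sin(a),104,.130)
s,d=snap('w8')
```

```text
t 32.4 pos [ 0.5672 -0.1359  0.2918] yaw 103.94 tilt [-0.0014  0.0008] j [ 40.5  27.1 -47.1 104.7  23.   58.4  -1.9] w 0.0184 F [-0.4  0.3 -1.4]
turn rz -0.0011 (deg 0.1 ) shift x 0.04 y 0.15 z 16.18
```

Call:
{"method": "step_arm", "body": {
  "targets": "1 0.05 0.15 2.5 0 0 0;1 0 0 2.5 0 0 0;1 0 0 2 0 0 0;1 0 0 1 0 0 0;1 0 0 0 0 0 0"
}}

```text
time: 32.87
tool_pos: [0.5682, -0.1338, 0.2105]
tcp_rot: [[-0.244, 0.97, -0.004], [0.97, 0.244, 0.001], [0.002, -0.003, -1.0]]
wrist_force: [0.2, 1.3, -1.1]
width: 0.0187
finger_force: 58.8
```

Call:
{"method": "step_arm", "body": {
  "targets": "1 0 0 1.5 0 0 0;1 0 0 1.5 0 0 0;1 0 0 1.5 0 0 0;1 0 0 1.3 0 0 0;1 0 0 0 0 0 0"
}}

```text
time: 33.28
tool_pos: [0.5687, -0.1347, 0.1531]
tcp_rot: [[-0.242, 0.97, -0.002], [0.97, 0.242, 0.0], [0.001, -0.002, -1.0]]
wrist_force: [-0.2, -0.4, -2.4]
width: 0.0186
finger_force: 58.8
```

Call:
{"method": "step_arm", "body": {
  "targets": "1 0 0 1 0 0 0;1 0 0 0.8 0 0 0;1 0 0 0 0 0 0;1 0 0 0 0 0 0"
}}

```text
time: 33.62
tool_pos: [0.5692, -0.1352, 0.1363]
tcp_rot: [[-0.241, 0.97, -0.0], [0.97, 0.241, 0.0], [0.0, -0.0, -1.0]]
wrist_force: [-0.7, 0.7, -1.3]
width: 0.0183
finger_force: 58.8
```

Call:
{"method": "step_arm", "body": {
  "targets": "1 0 0 0.4 0 0 0;1 0 0 0.1 0 0 0;1 0 0 0 0 0 0"
}}

```text
time: 33.87
tool_pos: [0.5692, -0.1353, 0.1314]
tcp_rot: [[-0.241, 0.97, -0.0], [0.97, 0.241, -0.0], [-0.0, -0.0, -1.0]]
wrist_force: [-0.1, 0.1, -0.8]
width: 0.0183
finger_force: 58.8
```

Call:
{"method": "step_arm", "body": {
  "targets": "1 0 0 0.15 0 0 0;1 0 0 0 0 0 0"
}}

```text
time: 34.03
tool_pos: [0.5695, -0.1352, 0.1301]
tcp_rot: [[-0.241, 0.97, 0.0], [0.97, 0.241, -0.0], [-0.0, 0.0, -1.0]]
wrist_force: [0.4, -0.8, 0.2]
width: 0.0185
finger_force: 59.0
```

Call:
{"method": "step_arm", "body": {
  "targets": "1 0 0 0.1 0 0 0;1 0 0 0 0 0 0"
}}

```text
time: 34.2
tool_pos: [0.5696, -0.1351, 0.13]
tcp_rot: [[-0.241, 0.97, 0.001], [0.97, 0.241, -0.001], [-0.001, 0.001, -1.0]]
wrist_force: [-2.8, 0.9, 9.9]
width: 0.0183
finger_force: 60.1
```

Cup landed at the expected height. Release, rise and swing over behind the lid.

Call:
{"method": "step_arm", "body": {
  "targets": "0.2 0 0 0 0 0 0;0.2 0 0 0 0 0 0;0.2 0 0 0 0 0 0;0.2 0 0 -2 0 0 0;0.2 0 0 -3 0 0 0"
}}

```text
time: 34.62
tool_pos: [0.5677, -0.1352, 0.1771]
tcp_rot: [[-0.242, 0.97, -0.005], [0.97, 0.242, 0.001], [0.002, -0.004, -1.0]]
wrist_force: [0.3, -0.3, 0.2]
width: 0.0339
finger_force: 0.0
```

Call:
{"method": "step_arm", "body": {
  "targets": "0.2 0 0 -4 0 0 0;1 0 0 -4 0 0 0.0995;1 0 0 -4 0 0 0.0995;1 0 0 -4 0 0 0.0995;1 0 0 -4 0 0 0.0995"
}}

```text
time: 35.03
tool_pos: [0.5688, -0.1351, 0.381]
tcp_rot: [[0.158, 0.987, 0.0], [0.987, -0.158, 0.0], [0.0, 0.0, -1.0]]
wrist_force: [1.6, -0.4, -0.5]
width: 0.0002
finger_force: 0.0
```

Call:
{"method": "step_arm", "body": {
  "targets": "1 0 0 -3.5 0 0 0;1 -3.5 -0.2 0 0 0 0;1 -3.5 -0.2 0 0 0 0;1 -3.5 -0.2 0 0 0 0;1 -3.5 -0.2 0 0 0 0"
}}

```text
time: 35.45
tool_pos: [0.5392, -0.2737, 0.4142]
tcp_rot: [[0.153, 0.988, 0.0], [0.988, -0.153, -0.001], [-0.001, 0.0, -1.0]]
wrist_force: [-0.3, -0.1, -0.3]
width: 0.0
finger_force: 0.0
```

Call:
{"method": "step_arm", "body": {
  "targets": "1 -3.5 -0.2 0 0 0 0;1 -3.5 -0.2 0 0 0 0;1 -3.5 -0.2 0 0 0 0;1 -3.5 -0.2 0 0 0 0;1 -0.6 0 0 0 0 0"
}}

```text
time: 35.87
tool_pos: [0.5063, -0.4228, 0.4125]
tcp_rot: [[0.162, 0.987, -0.003], [0.987, -0.162, -0.002], [-0.002, -0.002, -1.0]]
wrist_force: [-1.2, -1.6, -0.2]
width: -0.0002
finger_force: 0.0
```

Call:
{"method": "step_arm", "body": {
  "targets": "1 0 0 0 0 0 0;1 0 0 0 0 0 0"
}}

```text
time: 36.03
tool_pos: [0.5096, -0.4148, 0.4135]
tcp_rot: [[0.154, 0.988, -0.0], [0.988, -0.154, 0.001], [0.001, -0.0, -1.0]]
wrist_force: [0.3, 1.0, 0.6]
width: 0.0
finger_force: 0.0
```

Run:
```python
from h import *
from bench import optics
X=np.array([.153,.988]);Y=np.array([.988,-.153]); W=np.array([.578,-.173])
p=W-.25*X-.03*Y; print(p); go(*p,81.2,.265)
cv2.imwrite('pics/top4.png',optics.get_image('top')['image'][:,:,::-1])
```

```text
[ 0.5101 -0.4154]
t 36.0333 pos [ 0.5096 -0.4148  0.4135] yaw 81.15 tilt [-0.0002  0.0012] j [ 59.3  25.5 -38.9  86.   16.3  74.3   9.8] w 0.0 F [0.3 1.  0.6]
turn rz -0.0009 (deg 0.1 ) shift x -0.05 y 0.06 z 14.85
```

Call:
{"method": "step_arm", "body": {
  "targets": "1 0 0 4 0 0 0;1 0 0 4 0 0 0;1 0 0 4 0 0 0;1 0 0 2.8 0 0 0;1 0 0 0 0 0 0"
}}

```text
time: 36.5
tool_pos: [0.5075, -0.4122, 0.2606]
tcp_rot: [[0.151, 0.989, -0.007], [0.989, -0.151, 0.005], [0.004, -0.008, -1.0]]
wrist_force: [-1.1, 0.1, -1.3]
width: -0.0001
finger_force: 0.0
```

Call:
{"method": "step_arm", "body": {
  "targets": "1 1.5 0 0 0 0 0;1 1.5 0 0 0 0 0;1 1 0 0 0 0 0;1 1 0 0 0 0 0;1 1 0 0 0 0 0"
}}

```text
time: 36.92
tool_pos: [0.5197, -0.3545, 0.2677]
tcp_rot: [[0.153, 0.988, 0.002], [0.988, -0.153, -0.002], [-0.001, 0.002, -1.0]]
wrist_force: [-0.7, -0.4, -0.4]
width: -0.0002
finger_force: 0.0
```

Call:
{"method": "step_arm", "body": {
  "targets": "1 1 0 0 0 0 0;1 1 0 0 0 0 0;1 1 0 0 0 0 0;1 1 0 0 0 0 0;1 1 0 0 0 0 0"
}}

```text
time: 37.33
tool_pos: [0.5266, -0.307, 0.2663]
tcp_rot: [[0.155, 0.988, 0.0], [0.988, -0.155, -0.002], [-0.002, 0.001, -1.0]]
wrist_force: [-1.1, -5.9, 3.8]
width: 0.0
finger_force: 2.9
```

Call:
{"method": "step_arm", "body": {
  "targets": "1 1.2 0 0 0 0 0;1 1.2 0 0 0 0 0;1 1.2 0 0 0 0 0;1 1.2 0 0.1 0 0 0;1 1.2 0 0.1 0 0 0"
}}

```text
time: 37.75
tool_pos: [0.536, -0.2466, 0.264]
tcp_rot: [[0.154, 0.988, 0.001], [0.988, -0.154, -0.0], [-0.0, 0.001, -1.0]]
wrist_force: [0.7, -3.1, 0.9]
width: 0.0
finger_force: 1.3
```

Call:
{"method": "step_arm", "body": {
  "targets": "1 1.2 0 0.2 0 0 0;1 1.2 0 0.2 0 0 0;1 1.2 0 0.3 0 0 0;1 1.2 0 0.3 0 0 0;1 1.2 0 0.3 0 0 0"
}}

```text
time: 38.17
tool_pos: [0.5448, -0.1866, 0.2503]
tcp_rot: [[0.153, 0.988, -0.001], [0.988, -0.153, 0.001], [0.0, -0.001, -1.0]]
wrist_force: [-0.1, -1.0, -0.0]
width: 0.0001
finger_force: 0.7
```

Call:
{"method": "step_arm", "body": {
  "targets": "1 1.2 0 0.3 0 0 0;1 1.2 0 0.3 0 0 0;1 1.2 0 0.3 0 0 0;1 1.2 0 0.3 0 0 0"
}}

```text
time: 38.5
tool_pos: [0.5524, -0.1392, 0.2386]
tcp_rot: [[0.153, 0.988, -0.0], [0.988, -0.153, 0.0], [0.0, -0.0, -1.0]]
wrist_force: [1.2, -0.4, 0.4]
width: -0.0003
finger_force: 0.2
```

Call:
{"method": "step_arm", "body": {
  "targets": "1 0 0 -3 0 0 0;1 0 0 -3 0 0 0;1 -2.5 0 -3 0 0 0;1 -2.5 0 -3 0 0 0;1 -2.5 0 -2 0 0 0"
}}

```text
time: 38.92
tool_pos: [0.5415, -0.2141, 0.3818]
tcp_rot: [[0.152, 0.988, 0.003], [0.988, -0.152, -0.0], [-0.0, 0.003, -1.0]]
wrist_force: [1.2, -1.2, 1.4]
width: -0.0001
finger_force: 0.0
```

Call:
{"method": "step_arm", "body": {
  "targets": "-0.3 -2.5 1 0 0 0 0;-0.3 -2 1 0 0 0 0;-0.3 0 1 0 0 0 0;-0.3 0 0 0 0 0 0;-0.3 0 0 0 0 0 0"
}}

```text
time: 39.33
tool_pos: [0.5638, -0.2621, 0.3783]
tcp_rot: [[0.152, 0.988, -0.001], [0.988, -0.152, 0.002], [0.001, -0.001, -1.0]]
wrist_force: [-0.2, -0.0, -0.4]
width: 0.0553
finger_force: 0.0
```

Call:
{"method": "step_arm", "body": {
  "targets": "-0.3 0 0 0 0 0 0;-0.3 0 0 0 0 0 0;-0.3 0 0 0 0 0 0;-0.3 0 0 0 0 0 0;-0.3 0 0 0 0 0 0"
}}

```text
time: 39.75
tool_pos: [0.5634, -0.2635, 0.3791]
tcp_rot: [[0.153, 0.988, 0.0], [0.988, -0.153, -0.0], [-0.0, 0.0, -1.0]]
wrist_force: [-1.1, 0.3, 0.5]
width: 0.0556
finger_force: 0.0
```

Call:
{"method": "step_arm", "body": {
  "targets": "-0.3 0 0 0 0 0 0;-0.3 0 0 0 0 0 0;-0.3 0 0 0 0 0 0;-0.3 0 0 0 0 0 0;-0.3 0 0 0 0 0 0"
}}

```text
time: 40.17
tool_pos: [0.5634, -0.2639, 0.3789]
tcp_rot: [[0.154, 0.988, -0.0], [0.988, -0.154, -0.0], [-0.0, -0.0, -1.0]]
wrist_force: [-0.4, 0.6, 0.7]
width: 0.0555
finger_force: 0.0
```

Call:
{"method": "step_arm", "body": {
  "targets": "-0.3 0 0 0 0 0 0;-0.3 0 0 0 0 0 0;-0.3 0 0 0 0 0 0;-0.3 0 0 0 0 0 0;-0.3 0 0 0 0 0 0"
}}

```text
time: 40.58
tool_pos: [0.5634, -0.2639, 0.3789]
tcp_rot: [[0.154, 0.988, -0.0], [0.988, -0.154, 0.0], [-0.0, -0.0, -1.0]]
wrist_force: [0.0, 0.4, -0.4]
width: 0.0555
finger_force: 0.0
```

Run:
```python
from h import *
from bench import optics
go(.578,-.173,81.2,.3)
s,d=snap('w9'); im=cv2.imread('pics/w9.png')
X=np.array([.153,.988]);Y=np.array([.988,-.153]); W=np.array([.578,-.173]); D=W+.15*X
t=np.linspace(0,6.3,80); C=np.c_[np.cos(t),np.sin(t)]
def L(c,r,z): cv2.polylines(im,[np.int32(np.round(wproj('w9',np.c_[c+r*C,0*t+z])))],False,(0,0,255),1)
L(W,.097,.172); L(D,.021,.162)
cv2.imwrite('pics/ov9.png',cv2.resize(im,None,fx=1.25,fy=1.25))
cv2.imwrite('pics/top5.png',optics.get_image('top')['image'][:,:,::-1])
```

```text
t 40.5833 pos [ 0.5634 -0.2639  0.3789] yaw 81.15 tilt [-0.  0.] j [ 46.8  23.9 -39.4  93.5  16.   68.4  -5.1] w 0.0555 F [ 0.   0.4 -0.4]
turn rz -0.0008 (deg 0.0 ) shift x 9.2 y 0.05 z 7.89
```

View pics/ov9.png

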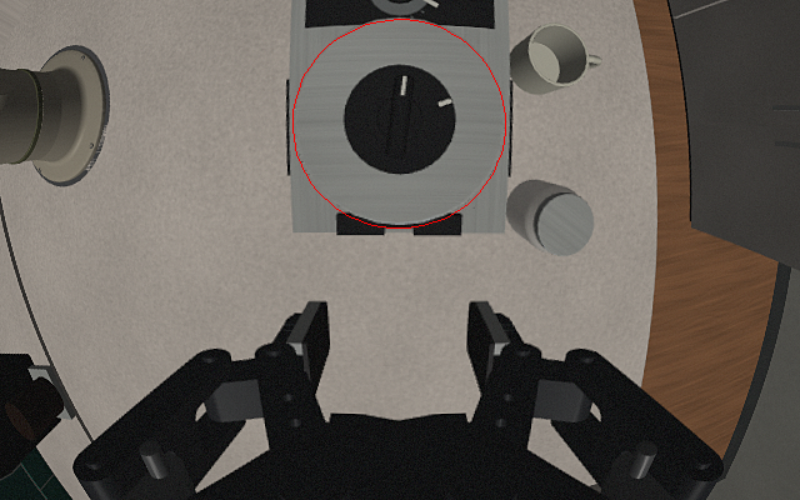

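Lid shut: its rim coincides with the predicted circle centred at (400,123). The handle bar is at (400,119), about 6° clockwise of straight ahead, with its stop mark at (445,102), i.e. 69° clockwise. Go and grip the handle.

Call:
{"method": "step_arm", "body": {
  "targets": "-0.3 3.07 0 0 0 0 0;-0.3 3.07 0 0 0 0 0;-0.3 3.07 0 0 0 0 0.105;-0.3 0 0 4 0 0 0;-0.3 0 0 4 0 0 0"
}}

```text
time: 41.1
tool_pos: [0.5795, -0.1702, 0.3007]
tcp_rot: [[0.254, 0.967, 0.006], [0.967, -0.254, -0.001], [0.0, 0.006, -1.0]]
wrist_force: [0.1, -1.8, -1.6]
width: 0.0558
finger_force: 0.0
```

Call:
{"method": "step_arm", "body": {
  "targets": "-0.3 0 0 4 0 0 0;-0.3 0 0 3 0 0 0;-0.3 0 0 1 0 0 0;-0.3 0 0 0 0 0 0;-0.3 0 0 0 0 0 0"
}}

```text
time: 41.52
tool_pos: [0.5783, -0.1727, 0.2198]
tcp_rot: [[0.256, 0.967, 0.001], [0.967, -0.256, 0.0], [0.0, 0.001, -1.0]]
wrist_force: [0.2, -0.4, -0.1]
width: 0.0556
finger_force: 0.0
```

Run:
```python
from h import *
go(.578,-.173,75.2,.186)
```

```text
t 41.5167 pos [ 0.5783 -0.1727  0.2198] yaw 75.15 tilt [0.0006 0.0002] j [ 35.3  30.4 -35.5 107.2  22.7  49.5 -26.3] w 0.0556 F [ 0.2 -0.4 -0.1]
turn rz -0.0009 (deg 0.1 ) shift x -0.03 y -0.02 z 3.38
```

Call:
{"method": "step_arm", "body": {
  "targets": "-0.3 0 0 1.5 0 0 0;-0.3 0 0 1.3 0 0 0;-0.3 0 0 0.5 0 0 0;-0.3 0 0 0 0 0 0;-0.3 0 0 0 0 0 0"
}}

```text
time: 41.93
tool_pos: [0.5779, -0.1729, 0.1865]
tcp_rot: [[0.256, 0.967, 0.0], [0.967, -0.256, -0.0], [-0.0, 0.0, -1.0]]
wrist_force: [0.6, 0.1, 0.1]
width: 0.0556
finger_force: 0.0
```

Call:
{"method": "step_arm", "body": {
  "targets": "1 0 0 0 0 0 0;1 0 0 0 0 0 0;1 0 0 0 0 0 0;1 0 0 0 0 0 0;1 0 0 0 0 0 0"
}}

```text
time: 42.35
tool_pos: [0.5787, -0.1731, 0.1868]
tcp_rot: [[0.257, 0.966, 0.002], [0.966, -0.257, -0.0], [0.0, 0.002, -1.0]]
wrist_force: [2.5, -1.1, 3.9]
width: 0.0148
finger_force: 62.3
```

Gripped the bar. Turn clockwise to the stop.

Call:
{"method": "step_arm", "body": {
  "targets": "1 0 0 0 0 0 0.105;1 0 0 0 0 0 0.105;1 0 0 0 0 0 0.105;1 0 0 0 0 0 0.105;1 0 0 0 0 0 0.105"
}}

```text
time: 42.77
tool_pos: [0.5782, -0.1727, 0.1867]
tcp_rot: [[0.71, 0.704, 0.001], [0.704, -0.71, -0.0], [0.001, 0.001, -1.0]]
wrist_force: [0.4, 0.4, 6.5]
width: 0.0146
finger_force: 62.5
```

Call:
{"method": "step_arm", "body": {
  "targets": "1 0 0 0 0 0 0.105;1 0 0 0 0 0 0.105;1 0 0 0 0 0 0.105;1 0 0 0 0 0 0.105;1 0 0 0 0 0 0.105"
}}

```text
time: 43.18
tool_pos: [0.578, -0.1722, 0.1867]
tcp_rot: [[0.967, 0.254, 0.001], [0.254, -0.967, 0.0], [0.001, -0.0, -1.0]]
wrist_force: [-0.8, 1.3, 6.4]
width: 0.0146
finger_force: 62.6
```

Call:
{"method": "step_arm", "body": {
  "targets": "1 0 0 0 0 0 0.05;1 0 0 0 0 0 0;1 0 0 0 0 0 0"
}}

```text
time: 43.43
tool_pos: [0.578, -0.1722, 0.1867]
tcp_rot: [[0.978, 0.21, 0.001], [0.21, -0.978, 0.0], [0.001, 0.0, -1.0]]
wrist_force: [-0.4, 1.4, 7.5]
width: 0.0149
finger_force: 62.7
```

Run:
```python
from h import *
from bench import arm
go(.578,-.173,11,.186); print(arm.get_state()['ft_torque'])
```

```text
t 43.4333 pos [ 0.578  -0.1722  0.1867] yaw 12.14 tilt [0.0008 0.    ] j [ 22.6  29.7 -16.5 109.8  12.1  42.  -78.8] w 0.0149 F [-0.4  1.4  7.5]
turn rz 0.02 (deg -1.1 ) shift x -0.01 y 0.08 z 0.07
[0.4188 0.1584 0.1232]
```

Call:
{"method": "step_arm", "body": {
  "targets": "1 0 0 0 0 0 0.04;1 0 0 0 0 0 0.04;1 0 0 0 0 0 0"
}}

```text
time: 43.68
tool_pos: [0.5785, -0.1721, 0.1868]
tcp_rot: [[0.991, 0.133, 0.002], [0.133, -0.991, -0.0], [0.002, 0.001, -1.0]]
wrist_force: [1.3, 1.7, 4.7]
width: 0.0147
finger_force: 75.8
```

Run:
```python
from h import *
from bench import arm
go(.578,-.173,11,.186); print(arm.get_state()['ft_torque'])
```

```text
t 43.6833 pos [ 0.5785 -0.1721  0.1868] yaw 7.62 tilt [ 0.0019 -0.0004] j [ 21.7  29.6 -15.2 109.9  11.2  41.8 -82.4] w 0.0147 F [1.3 1.7 4.7]
turn rz -0.059 (deg 3.4 ) shift x -0.07 y 0.08 z 0.08
[ 0.1426 -0.2659  1.2502]
```

The torque rose to 1.25 N m at the stop, so the handle is locked. Release it, rise, and get the dial's angle from the earlier wrist image.

Call:
{"method": "step_arm", "body": {
  "targets": "1 0 0 0 0 0 -0.04;0.1 0 0 0 0 0 0;0.1 0 0 0 0 0 0;0.1 0 0 0 0 0 0;0.1 0 0 0 0 0 0"
}}

```text
time: 44.1
tool_pos: [0.5772, -0.173, 0.1857]
tcp_rot: [[0.986, 0.169, -0.001], [0.169, -0.986, 0.0], [-0.001, -0.0, -1.0]]
wrist_force: [-0.0, -0.2, -0.1]
width: 0.0382
finger_force: 0.0
```

Call:
{"method": "step_arm", "body": {
  "targets": "0.1 0 0 -2 0 0 0;0.1 0 0 -3 0 0 0;0.1 0 0 -3 0 0 0;0.1 0 0 0 0 0 0;0.1 0 0 0 0 0 0"
}}

```text
time: 44.52
tool_pos: [0.5783, -0.1731, 0.2675]
tcp_rot: [[0.985, 0.17, 0.003], [0.17, -0.986, -0.001], [0.003, 0.001, -1.0]]
wrist_force: [-1.3, 0.9, -0.0]
width: 0.0381
finger_force: 0.0
```

Run:
```python
from h import *
# dial in w3 (overlay px/1.25): line outer/inner end, index mark ends
for nm,pts in [('w3',{'line':((473,141),(488,127)),'mark':((485,173),(495,187))})]:
    for k,(a,b) in pts.items():
        z=.162 if k=='line' else .130
        A=wunproj(nm,np.array(a)/1.25,z);B=wunproj(nm,np.array(b)/1.25,z); v=B-A; print(k,A,B,np.degrees(np.arctan2(v[1],v[0])))
# brightest pixels in dial area of w3
g=cv2.cvtColor(cv2.imread('pics/w3.png'),cv2.COLOR_BGR2GRAY)[80:160,330:410]; ys,xs=np.nonzero(g>170)
n,lab,st,ce=cv2.connectedComponentsWithStats(np.uint8(g>170))
for i in range(1,n):
    if st[i,4]>15: 
        p=np.argwhere(lab==i)[:,::-1]+[330,80]; w=np.array([wunproj('w3',q,.158)[:2] for q in p]); c=w.mean(0); u=np.linalg.svd(w-c)[2][0]; print(len(p),p.mean(0),c,np.degrees(np.arctan2(u[1],u[0])))
go(.601,-.0243,53,.140)
```

```text
line [ 0.6044 -0.0193  0.162 ] [ 0.6134 -0.0067  0.162 ] 54.31790663094252
mark [ 0.6253 -0.0412  0.13  ] [ 0.636  -0.0508  0.13  ] -41.81428123094087
194 [399.1649  83.7062] [0.6194 0.0122] 0.993958162269299
28 [384.6786 106.4286] [ 0.6098 -0.0119] -121.61192148493579
57 [391.3684 143.3684] [ 0.6228 -0.0444] -39.09123466109879
t 44.5167 pos [ 0.5783 -0.1731  0.2675] yaw 9.77 tilt [ 0.003  -0.0009] j [ 23.5  24.5 -17.3 105.2   9.1  51.4 -78.2] w 0.0381 F [-1.3  0.9 -0. ]
turn rz -0.7545 (deg 43.2 ) shift x 13.25 y -7.14 z 12.75
```

Call:
{"method": "step_arm", "body": {
  "targets": "0.1 0 0 0 0 0 -0.1127;0.1 0 0 0 0 0 -0.1127;0.1 0 0 0 0 0 -0.1127;0.1 0 0 0 0 0 -0.1127;0.1 0 0 0 0 0 -0.1127"
}}

```text
time: 44.93
tool_pos: [0.5768, -0.1728, 0.2645]
tcp_rot: [[0.738, 0.674, -0.002], [0.674, -0.738, 0.001], [-0.001, -0.002, -1.0]]
wrist_force: [0.7, 0.3, 0.6]
width: 0.038
finger_force: 0.0
```

Call:
{"method": "step_arm", "body": {
  "targets": "0.1 0 0 0 0 0 -0.1127;0.1 0 0 0 0 0 -0.1127;0.1 3.4 -1.67 0 0 0 0;0.1 3.4 -1.67 0 0 0 0;0.1 3.4 -1.67 0 0 0 0"
}}

```text
time: 45.35
tool_pos: [0.5943, -0.0603, 0.2644]
tcp_rot: [[0.576, 0.818, -0.002], [0.818, -0.576, 0.0], [-0.001, -0.002, -1.0]]
wrist_force: [0.7, 1.0, 0.1]
width: 0.0384
finger_force: 0.0
```

Call:
{"method": "step_arm", "body": {
  "targets": "0.1 3.3 -1.67 0 0 0 0;0.1 0 0 3 0 0 0;0.1 0 0 3 0 0 0;0.1 0 0 0 0 0 0;0.1 0 0 0 0 0 0"
}}

```text
time: 45.77
tool_pos: [0.5988, -0.0241, 0.2041]
tcp_rot: [[0.573, 0.819, -0.005], [0.819, -0.573, 0.0], [-0.003, -0.004, -1.0]]
wrist_force: [0.2, 0.0, 0.3]
width: 0.0382
finger_force: 0.0
```

Run:
```python
from h import *
go(.601,-.0243,55,.140)
```

```text
t 45.7667 pos [ 0.5988 -0.0241  0.2041] yaw 55.03 tilt [-0.005   0.0001] j [ 16.2  29.9 -28.1 108.7  18.9  46.3 -57. ] w 0.0382 F [0.2 0.  0.3]
turn rz 0.0005 (deg -0.0 ) shift x 0.11 y 0.19 z 6.41
```

Call:
{"method": "step_arm", "body": {
  "targets": "0.1 0.1 0.15 2 0 0 0;0.1 0 0 2 0 0 0;0.1 0 0 1.5 0 0 0;0.1 0 0 0.7 0 0 0;0.1 0 0 0 0 0 0"
}}

```text
time: 46.18
tool_pos: [0.6019, -0.0246, 0.1436]
tcp_rot: [[0.574, 0.819, -0.001], [0.819, -0.574, -0.0], [-0.001, -0.001, -1.0]]
wrist_force: [-0.1, -0.7, 0.1]
width: 0.0383
finger_force: 0.0
```

Call:
{"method": "step_arm", "body": {
  "targets": "1 0 0 0 0 0 0;1 0 0 0 0 0 0;1 0 0 0 0 0 0;1 0 0 0 0 0 0"
}}

```text
time: 46.52
tool_pos: [0.6028, -0.0239, 0.1455]
tcp_rot: [[0.574, 0.819, 0.002], [0.819, -0.574, -0.0], [0.001, 0.002, -1.0]]
wrist_force: [-1.8, 0.5, 6.4]
width: 0.0128
finger_force: 60.7
```

Call:
{"method": "step_arm", "body": {
  "targets": "1 0 0 0 0 0 0.1;1 0 0 0 0 0 0.1;1 0 0 0 0 0 0.1;1 0 0 0 0 0 0.1;1 0 0 0 0 0 0.1"
}}

```text
time: 46.93
tool_pos: [0.6028, -0.0239, 0.1455]
tcp_rot: [[0.898, 0.44, 0.002], [0.44, -0.898, 0.0], [0.002, 0.001, -1.0]]
wrist_force: [-1.8, 0.4, 6.2]
width: 0.0128
finger_force: 60.7
```

Call:
{"method": "step_arm", "body": {
  "targets": "1 0 0 0 0 0 0.1;1 0 0 0 0 0 0.1;1 0 0 0 0 0 0.1;1 0 0 0 0 0 0.1;1 0 0 0 0 0 0.1"
}}

```text
time: 47.35
tool_pos: [0.6027, -0.0239, 0.1455]
tcp_rot: [[0.999, -0.044, 0.002], [-0.044, -0.999, 0.0], [0.002, -0.0, -1.0]]
wrist_force: [-3.0, -0.4, 6.6]
width: 0.0126
finger_force: 60.7
```

Run:
```python
from h import *
go(.601,-.0243,-39.1,.140)
```

```text
t 47.35 pos [ 0.6027 -0.0239  0.1455] yaw -2.55 tilt [0.0021 0.0002] j [   3.2   32.3   -9.3  112.1    8.4   36.2 -104. ] w 0.0126 F [-3.  -0.4  6.6]
turn rz 0.638 (deg -36.6 ) shift x -0.11 y 0.14 z 0.55
```

Call:
{"method": "step_arm", "body": {
  "targets": "1 0 0 0 0 0 0.1;1 0 0 0 0 0 0.1;1 0 0 0 0 0 0.1;1 0 0 0 0 0 0.1;1 0 0 0 0 0 0.1"
}}

```text
time: 47.77
tool_pos: [0.6027, -0.0239, 0.1455]
tcp_rot: [[0.855, -0.518, 0.002], [-0.518, -0.855, 0.0], [0.002, -0.001, -1.0]]
wrist_force: [-0.9, -0.4, 7.2]
width: 0.0122
finger_force: 60.7
```

Call:
{"method": "step_arm", "body": {
  "targets": "1 0 0 0 0 0 0.1;1 0 0 0 0 0 0.038;1 0 0 0 0 0 0;1 0 0 0 0 0 0"
}}

```text
time: 48.1
tool_pos: [0.6027, -0.0238, 0.1455]
tcp_rot: [[0.779, -0.627, 0.002], [-0.627, -0.779, 0.0], [0.002, -0.002, -1.0]]
wrist_force: [-1.4, 0.6, 6.8]
width: 0.0125
finger_force: 60.8
```

Run:
```python
from h import *
go(.601,-.0243,-39.1,.140)
```

```text
t 48.1 pos [ 0.6027 -0.0238  0.1455] yaw -38.83 tilt [0.0021 0.0002] j [  -4.    32.     1.2  112.5   -1.1   35.3 -130.8] w 0.0125 F [-1.4  0.6  6.8]
turn rz 0.0047 (deg -0.3 ) shift x -0.11 y 0.15 z 0.55
```

Call:
{"method": "step_arm", "body": {
  "targets": "0 0 0 0 0 0 0;0 0 0 0 0 0 0;0 0 0 0 0 0 0;0 0 0 0 0 0 0;0 0 0 -1.5 0 0 0"
}}

```text
time: 48.52
tool_pos: [0.6007, -0.0239, 0.1569]
tcp_rot: [[0.779, -0.627, -0.004], [-0.627, -0.779, -0.0], [-0.003, 0.003, -1.0]]
wrist_force: [-0.0, 1.0, 0.6]
width: 0.0426
finger_force: 0.0
```

Call:
{"method": "step_arm", "body": {
  "targets": "0 0 0 -3 0 0 0;0 0 0 -3 0 0 0;0 -2 0 -3 0 0 0;0 -3 0 -3 0 0 0;0 -3 0 -2 0 0 0"
}}

```text
time: 48.93
tool_pos: [0.5403, 0.0258, 0.3007]
tcp_rot: [[0.778, -0.628, 0.002], [-0.628, -0.778, 0.0], [0.002, -0.002, -1.0]]
wrist_force: [0.1, 1.4, -0.1]
width: 0.0426
finger_force: 0.0
```

Call:
{"method": "step_arm", "body": {
  "targets": "0 0 0 0 0 0 0;0 0 0 0 0 0 0;0 0 0 0 0 0 0"
}}

```text
time: 49.18
tool_pos: [0.5403, 0.0255, 0.2983]
tcp_rot: [[0.779, -0.627, 0.0], [-0.627, -0.779, -0.0], [0.0, -0.0, -1.0]]
wrist_force: [0.0, -0.1, -0.2]
width: 0.0427
finger_force: 0.0
```

Run:
```python
from h import *
go(.601,-.0243)
s,d=snap('w10'); g=cv2.cvtColor(cv2.imread('pics/w10.png'),cv2.COLOR_BGR2GRAY)
def comps(nm,C,R,z,thr):
    g=cv2.cvtColor(cv2.imread(f'pics/{nm}.png'),cv2.COLOR_BGR2GRAY)
    n,lab,st,ce=cv2.connectedComponentsWithStats(np.uint8(g>thr))
    for i in range(1,n):
        w0=wunproj(nm,ce[i],z)[:2]
        if 8<st[i,4]<400 and np.hypot(*(w0-C))<R:
            p=np.argwhere(lab==i)[:,::-1]; w=np.array([wunproj(nm,q,z)[:2] for q in p]); c=w.mean(0); u=np.linalg.svd(w-c)[2][0]; v=c-C
            if u@v<0:u=-u
            print(nm,len(p),ce[i].round(1),c,'axis',np.degrees(np.arctan2(u[1],u[0])).round(1),'bearing',np.degrees(np.arctan2(v[1],v[0])).round(1),'r',np.hypot(*v).round(4))
D=np.array([.601,-.0243]); W=np.array([.578,-.1725])
print('dial line z .162');comps('w10',D,.025,.162,165); print('mark z .13');comps('w10',D,.055,.130,165)
print('lock z .207');comps('w10',W,.06,.207,165);print('lock z .18');comps('w10',W,.06,.18,165)
```

```text
t 49.1833 pos [0.5403 0.0255 0.2983] yaw -38.82 tilt [ 0.0004 -0.0002] j [  -9.8   17.3    1.5  111.4   -0.5   51.3 -136.9] w 0.0427 F [ 0.  -0.1 -0.2]
turn rz -0.0 (deg 0.0 ) shift x 7.85 y 0.08 z None
dial line z .162
mark z .13
w10 45 [318.  70.] [ 0.6304 -0.0452] axis -38.8 bearing -35.4 r 0.036
lock z .207
w10 24 [426.6   2.2] [ 0.6157 -0.1436] axis 18.9 bearing 37.5 r 0.0475
w10 36 [456.8   4.4] [ 0.6009 -0.1662] axis 13.0 bearing 15.4 r 0.0238
lock z .18
w10 24 [426.6   2.2] [ 0.6183 -0.1583] axis 18.9 bearing 19.3 r 0.0427
w10 36 [456.8   4.4] [ 0.6018 -0.1835] axis 13.0 bearing -24.8 r 0.0262
```

Run:
```python
from h import *
D=np.array([.601,-.0243])
g=cv2.cvtColor(cv2.imread('pics/w10.png'),cv2.COLOR_BGR2GRAY)
print(g[56:116:2,300:338:2])
u=wproj('w10',[[*D,.162],[*(D+.02*np.array([.776,-.631])),.162]]); print(u)
```

```text
[[ 36  33  31  27  28  32  29  33  27  29  31  31  31  30  33  37  33  26
   85]
 [ 30  28  34  25  28  27  33  31  29  24  25  34  28  30  33  31  32  28
   21]
 [ 24  28  33  32  32  30  29  25  34  21  28  32  29  29  29  34  29  30
   27]
 [ 25  27  33  32  36  27  34  36  61  73  58  26  31  29  33  28  32  30
   29]
 [ 34  34  28  22  30  30  28  24 155 177 140  24  25  28  36  25  32  34
   33]
 [ 26  22  30  32  33  18  28  29 156 173 137  28  34  34  22  35  30  33
   28]
 [ 20  28  30  26  31  27  29  20 153 174 138  18  27  30  38  32  30  29
   31]
 [ 38  28  28  26  30  31  30  16 154 171 137  26  36  28  26  30  30  27
   32]
 [ 30  21  54  68  30  30  29  19 154 173 135  18  26  29  32  79  50  33
   29]
 [ 26  24  34  65  22  27  66  74 158 172 154  92  55  21  28 100  30  33
   31]
 [ 31  28  33  80  96  98  90  88 159 176 153  87  93  96  99  77  27  27
   33]
 [ 24  87  90  88  87  89  94  89  87  83  85  90  95  93  89  95  97  86
   23]
 [ 92  92  88  91  92  90  94  94  94  94  95  93  91  90  91  91  90  93
   90]
 [ 87  89  87  91  88  98  63  52  48  51  38  
[... 673 characters left out ...]
1
   30]
 [ 28  24  23  23  29  24  13  24  72 135  21  26  23  27  33  32  28  34
   28]
 [ 31  28  30  29  26  24  25  29  22  25  21  32  22  33  30  24  29  30
   31]
 [ 30  30  33  24  30  23  25  31  28  30  31  34  26  27  32  30  33  32
   35]
 [ 29  28  24  27  35  12  17  25  30  22  28  26  29  33  29  29  33  31
   30]
 [ 21  27  24  30  26  14  27  20  28  32  34  34  18  30  29  26  28  32
   33]
 [ 27  36  31  31  31  22  19  24  30  32  32  32  24  27  25  31  33  27
   26]
 [ 27  23  22  24  23  27  26  26  30  33  31  27  30  30  28  24  27  25
   32]
 [ 20  31  23   7  30  21  24  29  28  29  25  34  31  28  31  30  31  29
   23]]
[[320.3101 104.0948]
 [320.4433  82.0507]]
```

The dial line (col ≈317) is collinear with the index mark (col ≈318) along the tool axis at −38.8°. The lock line lies at its mark (about 1.19 rad) and the arm is clear, so I hand in.

```bash
python3 -c "
from bench import job
print(job.hand_in())"
```

```text
the job is handed in; nothing more can be done
None
```

I've handed the job in, but the hand-in gave back no verdict. Pot, basket, basin and cup are nested in the well, the lid is shut and locked at its stop, and the dial line is on the long index mark. I judged the cup by its landing height and contact force only, with no picture of the full nest before the lid shut.

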